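# Right the toppled sugar dispenser and secure it in its caddy

## Robot

A 6-joint arm with a two-finger parallel gripper is mounted at the origin on the work surface. World frame = base frame: x ahead of the robot, y to its left, z up, the work surface at z = 0. Lengths are in m, angles in rad, forces in N, time in s.
With the tool pointing down it reaches from about 0.3 to 0.85 m from the base axis. Payload 4.2 kg.
Tool frame: the origin (TCP) lies at the very end of the fingers, on their centre line; the grasp point (between the pads) lies 19 mm behind it; z points along the fingers, y is the direction in which the jaws open and shut (so a half turn about z gives the same grasp; the last joint's range is limited). The gripper opens to 91 mm and grips with 3 to 60 N. Pads are 32 mm wide; open, the fingers measure 118 mm over their backs; the gripper's body (76 mm by 178 mm) begins 60 mm behind the grasp point.
Start: joints at [-1.279, 0.32, 1.565, -0, 1.257, -0.02], TCP at [0.176, -0.547, 0.183] pointing down, gripper open.
Joint ranges: [-3.11, 3.11], [-0.84, 2.01], [0.21, 2.61], [-1.34, 4.49], [0.05, 2.63], [-2.56, 2.56]. Speed limits (rad/s): [2.57, 2.57, 3.14, 3.14, 3.14, 3.14].

## Interface

Orientations are given as a rotation vector (axis times angle).
In Python, from workcell import arm, get_image, get_calibration, finder gives the robot as it stands. The module is installed in compiled form; this text tells all that it offers.
- The arm moves only by the tool move_arm, never from a script. Its argument "moves" is a list of rows, each an object of numbers: "x", "y", "z": the shift along the tool's x, y, z in cm; "wx", "wy", "wz": the turn, a rotation vector about the tool's x, y, z in rad. A call has 1 to 10 rows; each row shifts and turns the commanded pose from where the row before left it, along the tool's axes as they then stand; what a row does not reach is not made up. A row lasts 1/12 s, in which the tool goes at most 41.7 mm and 7.16 degrees, less where a joint would pass 70% of its speed; a pose out of reach is approached as far as the arm can. A call is refused whole if a number of a shift passes 4.17 or a number of a turn 0.125, either way. A call with a gripper value outside its range is refused whole. "jaw" is the finger opening in cm, from 0 to 9.12, set as the call begins (left out, the last holds). The fingers move at their own pace and stop on an object; "squeeze" is the grip in N (left out, the last holds). Time passes only in rows, so rows that do not move let the fingers close. It gives the time, the measured TCP pose, the force and the opening at its end, in the units of the state.
- arm.observe(): the state, without advancing time (a new reading comes with each control period).
- get_image(name): name is "side" or "top" or "wrist"; returns the picture (400x640x3 uint8, red, green, blue); there is no depth.
- get_calibration(name): a dict with "mtx" (3x3 intrinsics, pixels), "extrinsics" (4x4, takes a point from world to camera coordinates). Camera axes: x right, y down, z forward; pixel columns grow to the right and rows downward; lengths in m; the calibration is good to about 2 mm. A picture is of the moment at which its call begins: read the wrist's pose just before it. get_calibration takes no time and is no camera call; for the wrist camera it gives the pose at the moment of the call.
- arm.finish_job(): hands the job in, once; it reports no verdict.
Trained networks look in the newest picture that a camera, given by its name, has taken for a name from the list of things; names that differ only in an ending like _2 or _b are one class to them, and where a whole thing is asked for, a point or a joint stands for the part that bears it (a point fixed in the world has none). Each returns a list of dicts, best first, with "score" (0 to 1); they miss things now and then, are a little off and sometimes report something else, mostly with a low value. They report only what shows in the picture. A call takes as long as a camera call. They do not tell look-alikes from the thing itself.
- finder.boxes_of(camera, label): "rect" ([left, top, right, bottom] in pixels, round what is visible of it).
The state is a dict: "t": time; "joints": joint angles; "joint_velocities": joint speeds; "joint_torque": joint torques, N m; "tcp_pos": TCP position; "ee_rot": TCP orientation; "ft_force": force on the tool from outside, world axes, zero at the start; "torque": the same for the moment, N m; "opening": finger opening in m.
Only numpy, scipy, OpenCV 4.12 (cv2) and the standard library are available. Lean on these libraries where they do the work, as an engineer would, in place of code of your own. Each camera call takes 0.05 s, during which the arm holds its last target.

## Task

The glass sugar dispenser has toppled over on the table: set it upright in the bay of the wooden caddy, putting it down without a bang, then slide the caddy's keeper up until the dispenser is held snugly between keeper and end stop, and last of all flip the dispenser's lid fully shut. Leave the plates, fork, jug and salad server where they are.

Things in the scene. Friction and masses are not known exactly. Their poses are not given: they have to be found in the camera images.
- dispenser: Octagonal clear glass sugar dispenser, steel cap, 0.3 kg, 116 mm tall (119 with lid), lying on a flat at first, mouth roughly to +y. Origin: centre of its underside; z axis runs from underside to mouth. Glass 52 mm across flats (56 across corners) from z = 0 to 94 mm, flats facing its +-x and +-y; cap of radius 22 mm from 100 to 116 mm. As it lies, its x axis is level.
- flip_lid (a joint): Hinge angle of the small steel flap on the cap, rad: 0 = shut flat on the cap, up to 2.3 = folded back. Stiff: it stays where it is left. It starts open at 1.85 to 2.1.
- lid_hinge (a point): Middle of the flap's hinge line, on the cap's top face 12 mm from the dispenser's axis towards its +x side; the hinge line is parallel to the dispenser's y axis.
- flap_tip (a point): Middle of the flap's free end. The flap is 22 mm long from the hinge, 20 mm wide, 3 mm thick; shut it reaches across the cap to 10 mm beyond the axis towards -x.
- caddy: Fixed light wood caddy, a trough along its y axis. Origin on the table. Floor top at z = 12 mm, from y = -140 to +110 mm; side rails with inner faces at x = +-36 mm, outer at +-48, tops at z = 36 mm; end stop with inner face at y = +95 mm, top at z = 57 mm. The bay is the space between end stop and keeper.
- bay (a point): Point on the caddy's floor at caddy x = 0, y = +66 mm: where the middle of the dispenser's underside should stand, 3 mm clear of the end stop.
- keeper (a joint): Position of the dark wood keeper along the caddy's +y, m: 0 = drawn back, travel 0.12. Its front face is at caddy y = -50 mm + this value, so with the dispenser snug against the end stop it reads about 0.089 to 0.093. Starts at 0 to 0.035. Slides with 1 to 2 N.
- keeper_fin (a point): Middle of the top edge of the keeper's upright fin, the grip: 14 mm thick (caddy x), 30 mm long (caddy y), its upper 45 mm standing free above the keeper's runner, top 70 mm above the table. It lies 66 mm behind the keeper's front face, which is 48 mm high above the table.
- plates: Two stacked white enamel plates with blue rims, 200 mm across, stack 30 mm high. Origin: centre of the underside. Leave alone.
- fork: Steel fork, 195 mm long along its x axis, 4 mm thick, lying on the table. Leave alone.
- jug: Red plastic jug, 190 mm tall, 112 mm across the rim, with a side handle at its +y. Origin: centre of the underside. Leave alone.
- server: Wooden salad server, 270 mm long along its x axis, 55 mm wide at the +x blade, 10 mm thick, lying on the table. Leave alone.
There are look-alikes about, which are no part of the job. What is meant by the dispenser is not yellow, and is the smaller of those in its own colour.

How it is judged:
On the way, in this order (a step that is already met when the one before it is completed fails the run):
1. the dispenser has been turned upright (angle between dispenser's own z axis and vertical below 0.2 rad), for 0.1 s.
2. the dispenser stands upright in the caddy's bay, let go (angle between dispenser's own z axis and vertical below 0.1 rad and z of dispenser in the frame of caddy between 0.008 and 0.017 m and x of dispenser in the frame of caddy between -0.02 and 0.02 m and y of dispenser in the frame of caddy between -0.02 and 0.075 m and contact force between the fingers and dispenser below 0.3 N), for 0.2 s.
3. the keeper has been slid up so that the dispenser is held between it and the end stop (angle between dispenser's own z axis and vertical below 0.1 rad and z of dispenser in the frame of caddy between 0.008 and 0.017 m and x of dispenser in the frame of caddy between -0.02 and 0.02 m and y of dispenser in the frame of caddy between -0.02 and 0.075 m and value of joint keeper above 0.082 m), for 0.2 s.
4. the dispenser's lid has been flipped shut (all of step 3 and value of joint flip_lid below 0.15 rad), for 0.1 s.
At the end, for the whole second after the job is handed in: The dispenser stands still and upright (within 0.1 rad) on the floor of the caddy's bay, let go; the keeper is slid up to at least 0.082 m, leaving the dispenser no more than about 10 mm of play against the end stop; the flip lid is shut to within 0.15 rad (all of step 4 and contact force between the fingers and dispenser below 0.3 N and linear speed of dispenser below 0.02 m/s); the robot touches nothing.
It fails at once if the plates, fork, jug or salad server moved by more than 30 mm (distance of any of plates, fork, jug, server from where it was at the start of the episode above 0.03 m).
It fails at once if the dispenser banged into the caddy (over 60 N) (contact force between dispenser and caddy above 60 N).
It also fails if it takes over 61 s, if anything falls off the work surface, if the arm or the gripper's body presses on something with over 40 N, if the wrist force passes 120 N, or if a joint passes its speed limit or range.

## Working session

There is one attempt and no reset: what is moved stays moved. The work goes in short steps, Python scripts to look and compute and a tool call to move; the robot and the scene stay as the last step left them, time stands still between calls to the robot, and variables do not carry over. Pictures are saved under pics/ and viewed, and the job is handed in when it is done.

Besides the shell and the picture viewer there is one more tool, called in YAML: its name, and indented under it one key for each argument. move_arm: Moves the arm, as the interface text tells. Its arguments: {"type":"object","properties":{"moves":{"type":"array"},"jaw":{"type":"number"},"squeeze":{"type":"number"}},"required":["moves"]}

```bash
mkdir -p pics; cat > h.py <<'E'
import numpy as np,cv2
from workcell import arm,get_image,get_calibration,finder
def snap(cam,name):
    im=get_image(cam); cv2.imwrite(f'pics/{name}.png',im[:,:,::-1]); return im
def ray(cam,u,v,cal=None):
    c=cal or get_calibration(cam);K=np.array(c['mtx']);E=np.array(c['extrinsics'])
    d=E[:3,:3].T@np.linalg.inv(K)@np.array([u,v,1.]);o=-E[:3,:3].T@E[:3,3];return o,d
def atz(cam,u,v,z,cal=None):
    o,d=ray(cam,u,v,cal);return o+d*(z-o[2])/d[2]
def proj(cam,p,cal=None):
    c=cal or get_calibration(cam);K=np.array(c['mtx']);E=np.array(c['extrinsics'])
    q=K@(E[:3,:3]@np.array(p)+E[:3,3]);return q[:2]/q[2]
E
python3 - <<'E'
from h import *
s=arm.observe();print(s['t'],s['tcp_pos'],s['ee_rot'])
for c in ['top','side']:
    snap(c,c+'0')
    for l in ['dispenser','caddy','keeper','flip_lid']:
        print(c,l,[(np.round(b['rect']).tolist(),round(b['score'],2)) for b in finder.boxes_of(c,l)])
for c in ['top','side']:
    o,d=ray(c,320,200);print(c,o,d)
E
```

```text
0.0 [ 0.17622529 -0.54674839  0.18250628] [-3.10175362e+00 -4.87467421e-01  4.01141454e-04]
top dispenser [([182.0, 138.0, 228.0, 157.0], 0.92), ([213.0, 200.0, 256.0, 226.0], 0.74), ([252.0, 244.0, 285.0, 307.0], 0.64), ([360.0, 98.0, 422.0, 123.0], 0.42)]
top caddy [([316.0, 176.0, 416.0, 230.0], 0.69)]
top keeper [([373.0, 184.0, 407.0, 207.0], 0.65), ([314.0, 176.0, 411.0, 227.0], 0.25)]
top flip_lid []
side dispenser [([316.0, 235.0, 331.0, 273.0], 0.9), ([356.0, 221.0, 408.0, 251.0], 0.88)]
side caddy [([319.0, 143.0, 346.0, 207.0], 0.66), ([322.0, 143.0, 337.0, 170.0], 0.32)]
side keeper [([323.0, 146.0, 340.0, 171.0], 0.77)]
side flip_lid [([316.0, 235.0, 332.0, 274.0], 0.54)]
top [0.36028581 0.00508699 1.26510313] [ 0.12345015 -0.02086402 -0.99213899]
side [0.34871751 1.13119129 1.27744527] [ 0.10693492 -0.66752894 -0.73702846]
```

View pics/top0.png

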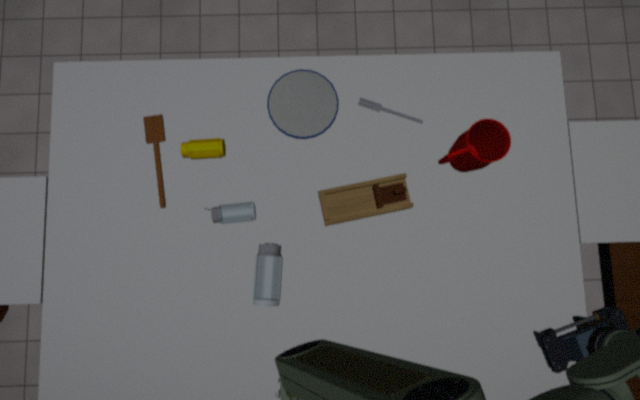

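View pics/side0.png

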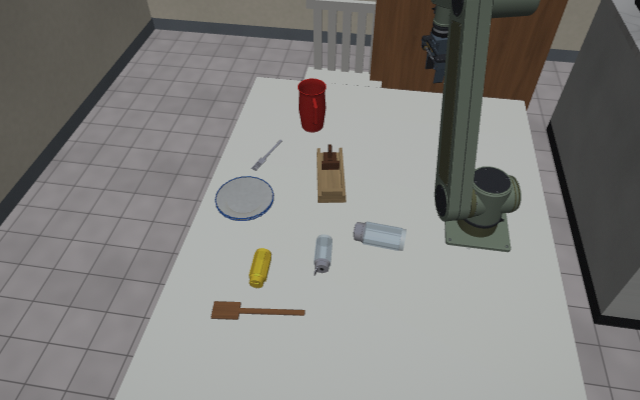

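Candidates in the top image: a yellow one at (204,148), a small clear one at (234,213) with an open flap, and a large clear one at (268,275). The target is not yellow and is the smaller of its colour, so (234,213) fits. I'll confirm it in an enlarged crop and measure it.

```bash
python3 - <<'E'
from h import *
im=cv2.imread('pics/top0.png')
a=cv2.resize(im[185:315,195:295],None,fx=4,fy=4,interpolation=cv2.INTER_CUBIC)
b=cv2.resize(im[165:240,310:420],None,fx=5,fy=5,interpolation=cv2.INTER_CUBIC)
cv2.imwrite('pics/cA.png',a);cv2.imwrite('pics/cB.png',b)
s=cv2.imread('pics/side0.png')
cv2.imwrite('pics/cC.png',cv2.resize(s[135:290,300:420],None,fx=4,fy=3.8,interpolation=cv2.INTER_CUBIC))
for p in [(212,213),(256,211),(234,203),(234,222)]: print(p,atz('top',*p,.026))
E
```

```text
(212, 213) [0.48657232 0.27775983 0.026     ]
(256, 211) [0.4887326  0.15667182 0.026     ]
(234, 203) [0.51266352 0.21713217 0.026     ]
(234, 222) [0.46000802 0.21743206 0.026     ]
```

View pics/cA.png

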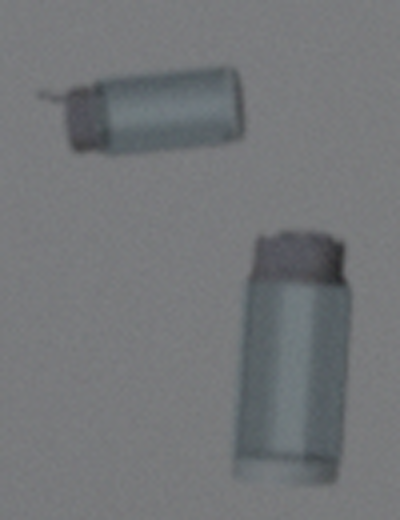

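View pics/cB.png

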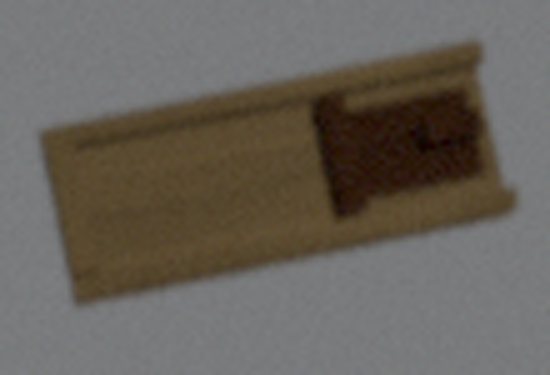

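View pics/cC.png

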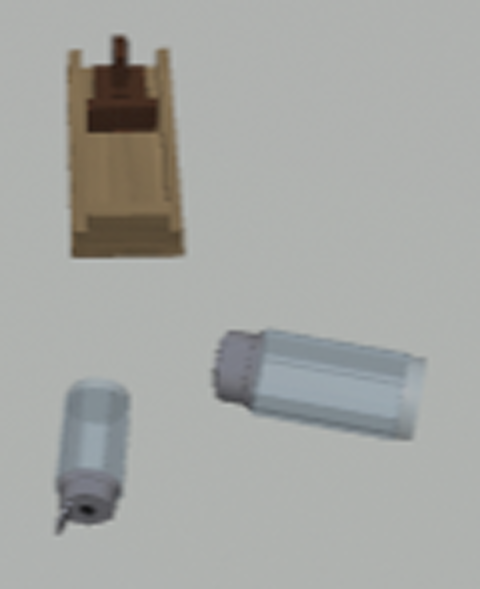

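The crop shows three things:
- **Dispenser:** the small clear one, with its base at px (255,211), cap end at (213,215) and flap at (206,208) on the world +x side.
- **Caddy:** the end stop is on the left, at world +y.
- **Keeper:** on the right, with its fin around px (398,191).

Next I'll measure these.

```bash
cat >> h.py <<'E'
from scipy.spatial.transform import Rotation as Rn
def to(p,R,show=True):
    s=arm.observe();R0=Rn.from_rotvec(s['ee_rot']);d=R0.inv().apply(np.array(p)-s['tcp_pos'])*100
    w=(R0.inv()*R).as_rotvec();print('t',round(s['t'],2),'tcp',np.round(s['tcp_pos'],4),'shift cm(tool)',np.round(d,2),'rot',np.round(w,3),'rows',np.ceil(np.linalg.norm(d)/4.1),np.ceil(np.linalg.norm(w)/.124));return d,w
def toolR(yaw,tilt=0): # yaw = direction angle of tool x (level); tilt about tool y
    c,s=np.cos(yaw),np.sin(yaw);x=np.array([c,s,0]);z=np.array([0,0,-1.]);y=np.cross(z,x)
    return Rn.from_matrix(np.stack([x,y,z],1))*Rn.from_rotvec([0,tilt,0])
E
python3 - <<'E'
from h import *
b=atz('top',255.3,210.8,.026);m=atz('top',213,215,.026);a=m-b
print('base',b,'mouth',m,np.linalg.norm(a),np.arctan2(a[1],a[0]))
f=lambda x,y:(310+x/5,165+y/5)
# end stop top corners (z .057): crop
for n,p,z in [('stopfarL',(45,130),.057),('stopfarR',(78,302),.03),('railend+x',(478,45),.036),('railend-x',(515,195),.036),('stop top in -x?',(75,148),.036),('keepfront',(330,158),.048),('finTop',(445,135),.07)]:
    print(n,atz('top',*f(*p),z))
E
```

```text
base [0.4893415  0.15859442 0.026     ] mouth [0.4809602  0.27501219 0.026     ] 0.11671907689635704 1.6426656326013225
stopfarL [ 0.53528428 -0.01833742  0.057     ]
stopfarR [ 0.44323115 -0.0341804   0.03      ]
railend+x [ 0.57951367 -0.26099283  0.036     ]
railend-x [ 0.49503216 -0.27694004  0.036     ]
stop top in -x? [ 0.52784582 -0.03499575  0.036     ]
keepfront [ 0.51687191 -0.17387783  0.048     ]
finTop [ 0.52481279 -0.23318617  0.07      ]
```

move_arm:
  moves:
    - {"z":-4}
    - {"z":-4}
    - {"z":-4}
    - {"z":-4}
  jaw: 9.1

```text
invalid input
```

move_arm:
  moves:
    - {"x":0,"y":0,"z":-4.0,"wx":0,"wy":0,"wz":0}
    - {"x":0,"y":0,"z":-4.0,"wx":0,"wy":0,"wz":0}
    - {"x":0,"y":0,"z":-4.0,"wx":0,"wy":0,"wz":0}

```text
t: 0.75
tcp_pos: [0.1762, -0.5467, 0.3044]
ee_rot: [-3.102, -0.488, 0.0]
ft_force: [0.5, -1.7, 0.1]
opening: 0.0913
```

```bash
python3 - <<'E'
from h import *
to([.40,-.15,.32],toolR(.9)); to([.48,.08,.32],toolR(1.64))
E
```

```text
t 0.75 tcp [ 0.1762 -0.5467  0.3044] shift cm(tool) [ 33.47 -30.89  -1.51] rot [-0.002 -0.001 -0.588] rows 12.0 5.0
t 0.75 tcp [ 0.1762 -0.5467  0.3044] shift cm(tool) [ 48.14 -50.33  -1.47] rot [-1.000e-03 -1.000e-03 -1.328e+00] rows 17.0 11.0
```

move_arm:
  moves:
    - {"x":2.67,"y":-2.8,"z":-0.1}
    - {"x":2.67,"y":-2.8,"z":-0.1}
    - {"x":2.67,"y":-2.8,"z":-0.1}
    - {"x":2.67,"y":-2.8,"z":-0.1}
    - {"x":2.67,"y":-2.8,"z":-0.1}
    - {"x":2.67,"y":-2.8,"z":-0.1}
    - {"x":2.67,"y":-2.8,"z":-0.1}
    - {"x":2.67,"y":-2.8,"z":-0.1}
    - {"x":2.67,"y":-2.8,"z":-0.1}

```text
invalid input
```

move_arm:
  moves:
    - {"x":2.67,"y":-2.8,"z":-0.1}
    - {"x":2.67,"y":-2.8,"z":-0.1}
    - {"x":2.67,"y":-2.8,"z":-0.1}
    - {"x":2.67,"y":-2.8,"z":-0.1}
    - {"x":2.67,"y":-2.8,"z":-0.1}
    - {"x":2.67,"y":-2.8,"z":-0.1}
    - {"x":2.67,"y":-2.8,"z":-0.1}
    - {"x":2.67,"y":-2.8,"z":-0.1}
    - {"x":2.67,"y":-2.8,"z":-0.1}

```text
invalid input
```

move_arm:
  moves:
    - {"wz":-0.12}
    - {"wz":-0.12}
    - {"wz":-0.12}
    - {"wz":-0.12}
    - {"wz":-0.12}
    - {"wz":-0.12}
    - {"wz":-0.12}
    - {"wz":-0.12}
    - {"wz":-0.12}
    - {"wz":-0.12}

```text
invalid input
```

```bash
python3 - <<'E'
from h import *
to([.48,.08,.32],toolR(1.64))
c=get_calibration('wrist')
snap('wrist','w1');np.save('w1.npy',[c],allow_pickle=True)
for p in [(.489,.159,.026),(.481,.275,.026),(.517,-.174,.048),(.525,-.233,.07)]: print(proj('wrist',p,c))
E
```

```text
t 0.75 tcp [ 0.1762 -0.5467  0.3044] shift cm(tool) [ 48.14 -50.33  -1.47] rot [-1.000e-03 -1.000e-03 -1.328e+00] rows 17.0 11.0
[-148.02271017 -250.43922899]
[-249.37664124 -280.84832605]
[ 113.15954459 -191.23882848]
[ 152.33321173 -199.60779164]
```

View pics/w1.png

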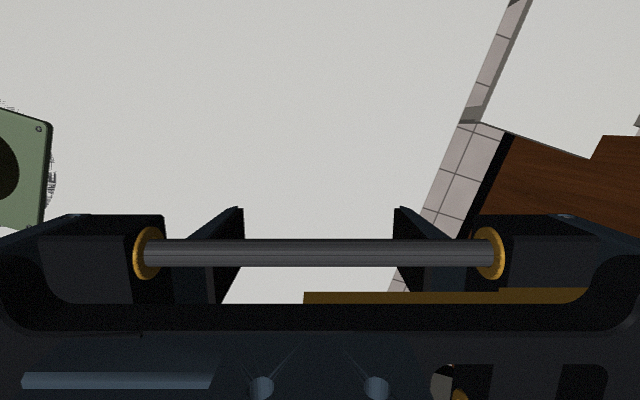

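move_arm:
  moves:
    - {"x":2.67,"y":-2.8,"z":-0.1,"wx":0,"wy":0,"wz":0}
    - {"x":2.67,"y":-2.8,"z":-0.1,"wx":0,"wy":0,"wz":0}
    - {"x":2.67,"y":-2.8,"z":-0.1,"wx":0,"wy":0,"wz":0}
    - {"x":2.67,"y":-2.8,"z":-0.1,"wx":0,"wy":0,"wz":0}
    - {"x":2.67,"y":-2.8,"z":-0.1,"wx":0,"wy":0,"wz":0}
    - {"x":2.67,"y":-2.8,"z":-0.1,"wx":0,"wy":0,"wz":0}
    - {"x":2.67,"y":-2.8,"z":-0.1,"wx":0,"wy":0,"wz":0}
    - {"x":2.67,"y":-2.8,"z":-0.1,"wx":0,"wy":0,"wz":0}
    - {"x":2.67,"y":-2.8,"z":-0.1,"wx":0,"wy":0,"wz":0}

```text
t: 1.55
tcp_pos: [0.3281, -0.232, 0.3125]
ee_rot: [3.103, 0.487, 0.001]
ft_force: [1.0, -1.1, 0.2]
opening: 0.0912
```

move_arm:
  moves:
    - {"x":0,"y":0,"z":0,"wx":0,"wy":0,"wz":-0.12}
    - {"x":0,"y":0,"z":0,"wx":0,"wy":0,"wz":-0.12}
    - {"x":0,"y":0,"z":0,"wx":0,"wy":0,"wz":-0.12}
    - {"x":0,"y":0,"z":0,"wx":0,"wy":0,"wz":-0.12}
    - {"x":0,"y":0,"z":0,"wx":0,"wy":0,"wz":-0.12}
    - {"x":0,"y":0,"z":0,"wx":0,"wy":0,"wz":-0.12}
    - {"x":0,"y":0,"z":0,"wx":0,"wy":0,"wz":-0.12}
    - {"x":0,"y":0,"z":0,"wx":0,"wy":0,"wz":-0.12}
    - {"x":0,"y":0,"z":0,"wx":0,"wy":0,"wz":-0.12}
    - {"x":0,"y":0,"z":0,"wx":0,"wy":0,"wz":-0.12}

```text
t: 2.38
tcp_pos: [0.3278, -0.2337, 0.3123]
ee_rot: [2.279, 2.162, 0.0]
ft_force: [0.3, -0.7, -0.5]
opening: 0.0911
```

```bash
python3 - <<'E'
from h import *
to([.48,.08,.32],toolR(1.64))
c=get_calibration('wrist')
snap('wrist','w2')
for p in [(.489,.159,.026),(.481,.275,.026),(.517,-.174,.048),(.525,-.233,.07)]: print(proj('wrist',p,c))
E
```

```text
t 2.38 tcp [ 0.3278 -0.2337  0.3123] shift cm(tool) [32.13 13.54 -0.78] rot [ 0.     0.    -0.122] rows 9.0 1.0
[ 422.51627221 -132.53167296]
[ 418.92858179 -245.94461257]
[439.14031504 120.62890564]
[448.57736343 160.34028411]
```

View pics/w2.png

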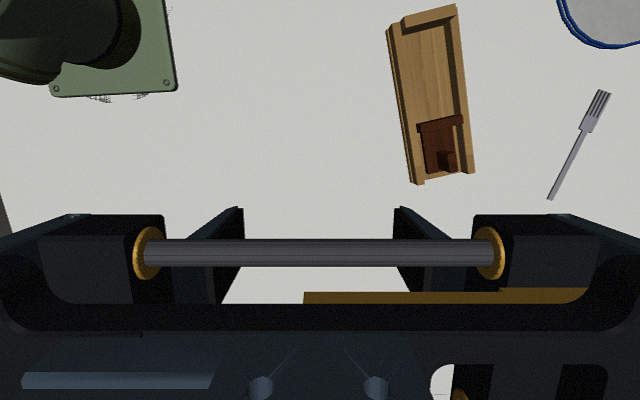

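```bash
python3 - <<'E'
from h import *
im=cv2.imread('pics/w2.png');cv2.imwrite('pics/w2c.png',cv2.resize(im[0:195,370:490],None,fx=4,fy=3.05,interpolation=cv2.INTER_CUBIC))
cv2.imwrite('pics/w2d.png',cv2.resize(im[0:195,370:490],None,fx=6,fy=3.05,interpolation=cv2.INTER_CUBIC))
E
```

```text
(no output)
```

View pics/w2d.png

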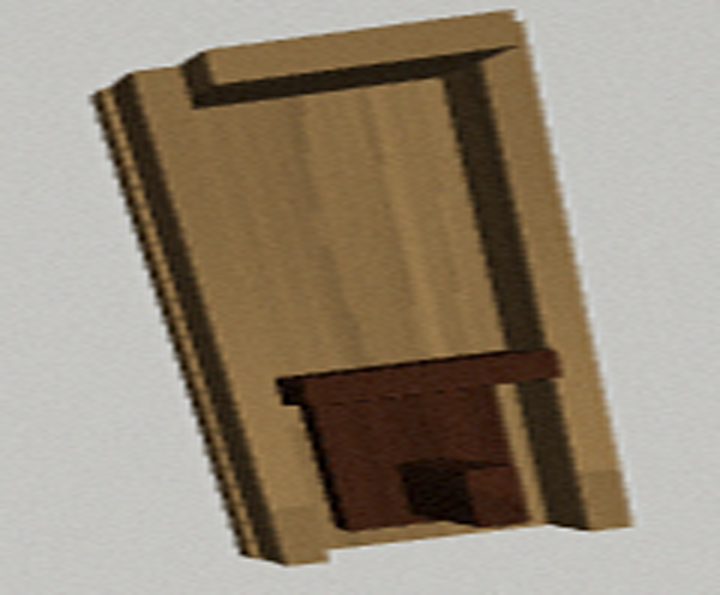

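```bash
python3 - <<'E'
from h import *
c=get_calibration('wrist')
f=lambda x,y:(370+x/6,y/3.05)
P={'A':((632,524),.036,(48,-140)),'B':((290,565),.036,(-48,-140)),'D':((515,10),.057,None),'C':((135,72),.036,None),'E':((210,85),.057,None),'F':((520,45),.057,None),'G':((585,528),.036,(36,-140)),'H':((330,560),.036,(-36,-140)),'fin':((497,494),.07,None),'kfl':((280,380),.048,None),'kfr':((553,350),.048,None)}
Q={k:atz('wrist',*f(*v[0]),v[1],c) for k,v in P.items()}
# direction from rail outer lines
A,B,C,D=[Q[k][:2] for k in 'ABCD']
print('yawR',np.arctan2(*(D-A)[::-1]),'yawL',np.arctan2(*(C-B)[::-1]),np.linalg.norm(D-A),np.linalg.norm(C-B),np.linalg.norm(A-B))
best=[]
for yaw in [np.arctan2(*(D-A)[::-1])*.5+.5*np.arctan2(*(C-B)[::-1])]:
    y=np.array([np.cos(yaw),np.sin(yaw)]);x=np.array([y[1],-y[0]])
    o=(A+B)/2+.14*y
    print('yaw',yaw,'origin',o,'bay',o+.066*y)
    for k,v in Q.items(): print(k,v.round(4),'caddy',round((v[:2]-o)@x*1000),round((v[:2]-o)@y*1000))
E
```

```text
yawR 1.7986056742411622 yawL 1.7538571038436315 0.24828424636604246 0.24898471091975846 0.09464258749149324
yaw 1.7762313890423969 origin [ 0.50975873 -0.13018887] bay [ 0.49629519 -0.0655767 ]
A [ 0.5848 -0.2582  0.036 ] caddy 47 -141
B [ 0.4919 -0.2762  0.036 ] caddy -47 -139
D [ 0.5287 -0.0164  0.057 ] caddy 42 108
C [ 0.4465 -0.0314  0.036 ] caddy -42 110
E [ 0.4591 -0.0438  0.057 ] caddy -32 95
F [ 0.5307 -0.0307  0.057 ] caddy 41 93
G [ 0.5721 -0.2598  0.036 ] caddy 35 -140
H [ 0.5028 -0.274   0.036 ] caddy -36 -139
fin [ 0.5315 -0.2351  0.07  ] caddy 0 -107
kfl [ 0.4823 -0.1776  0.048 ] caddy -37 -41
kfr [ 0.5515 -0.1663  0.048 ] caddy 34 -44
```

move_arm:
  moves:
    - {"x":3.2,"y":1.35,"z":0,"wx":0,"wy":0,"wz":-0.04}
    - {"x":3.2,"y":1.35,"z":0,"wx":0,"wy":0,"wz":-0.04}
    - {"x":3.2,"y":1.35,"z":0,"wx":0,"wy":0,"wz":-0.04}
    - {"x":3.2,"y":1.35,"z":0,"wx":0,"wy":0,"wz":0}
    - {"x":3.2,"y":1.35,"z":0,"wx":0,"wy":0,"wz":0}
    - {"x":3.2,"y":1.35,"z":0,"wx":0,"wy":0,"wz":0}
    - {"x":3.2,"y":1.35,"z":0,"wx":0,"wy":0,"wz":0}

```text
t: 3.02
tcp_pos: [0.4164, -0.0058, 0.3124]
ee_rot: [2.155, 2.285, 0.001]
ft_force: [0.5, -0.8, 0.5]
opening: 0.0908
```

```bash
python3 - <<'E'
from h import *
to([.48,.08,.32],toolR(1.64))
c=get_calibration('wrist')
im=snap('wrist','w3')
for p in [(.489,.159,.026),(.481,.275,.026)]: print(proj('wrist',p,c))
E
```

```text
t 3.02 tcp [ 0.4164 -0.0058  0.3124] shift cm(tool) [ 8.19  6.85 -0.75] rot [ 0.001  0.    -0.011] rows 3.0 1.0
[371.67702394  60.08305708]
[374.27774239 -26.643114  ]
```

View pics/w3.png

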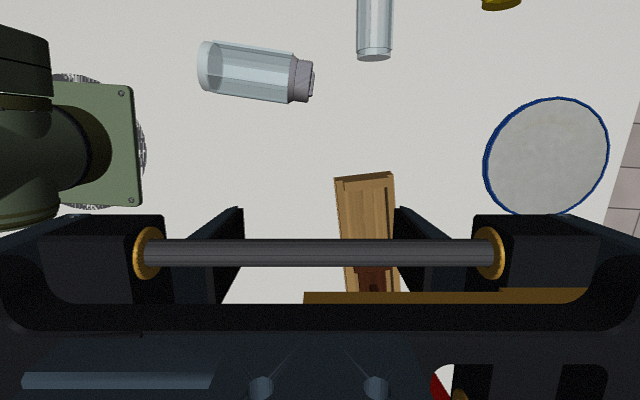

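The caddy fits consistently: yaw 1.776, origin (0.510,-0.130), and the keeper at about 0.008. The dispenser base shows at px (375,57). I'll move closer to see the whole dispenser.

move_arm:
  moves:
    - {"x":3.5,"y":2.0,"z":0,"wx":0,"wy":0,"wz":0}
    - {"x":3.5,"y":2.0,"z":0,"wx":0,"wy":0,"wz":0}
    - {"x":3.5,"y":2.0,"z":0,"wx":0,"wy":0,"wz":0}

```text
t: 3.32
tcp_pos: [0.4701, 0.1023, 0.3125]
ee_rot: [2.155, 2.284, 0.001]
ft_force: [1.2, -0.8, 0.5]
opening: 0.0913
```

```bash
python3 - <<'E'
from h import *
to([.48,.08,.32],toolR(1.64))
c=get_calibration('wrist')
im=snap('wrist','w4')
q=[proj('wrist',p,c) for p in [(.489,.159,.026),(.481,.275,.026)]];print(q)
u=int((q[0]+q[1])[0]/2);u=min(max(u,60),580);print(u)
cv2.imwrite('pics/w4c.png',cv2.resize(im[0:150,u-60:u+60,::-1],None,fx=6,fy=4,interpolation=cv2.INTER_CUBIC))
E
```

```text
t 3.32 tcp [0.4701 0.1023 0.3125] shift cm(tool) [-2.29  0.86 -0.75] rot [ 0.001  0.    -0.011] rows 1.0 1.0
[array([331.97997746, 129.74755766]), array([332.0034623 ,  52.00214339])]
331
```

View pics/w4c.png

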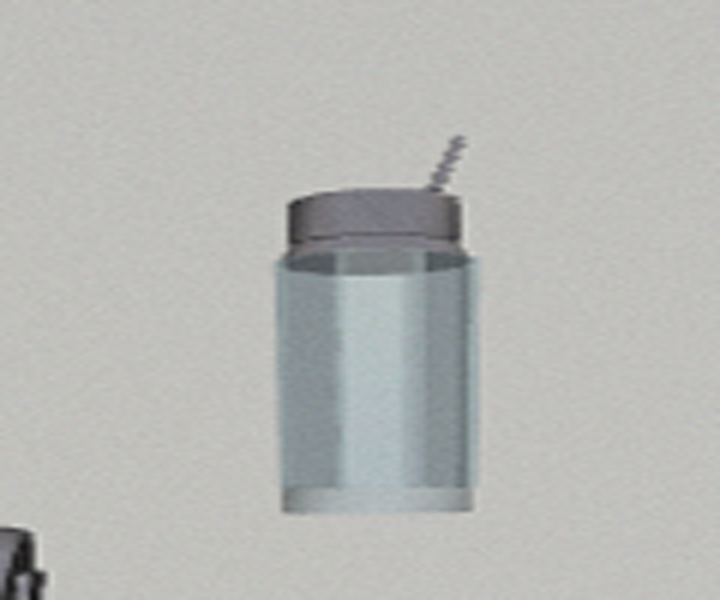

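```bash
python3 - <<'E'
from h import *
c=get_calibration('wrist')
o,d=ray('wrist',333,90,c);print(o,d)
b=atz('wrist',334.1,126.5,.026,c);m=atz('wrist',333.5,49,.026,c);a=m-b
print(b,m,np.linalg.norm(a),np.arctan2(a[1],a[0]))
l=atz('wrist',271+277/6,95,.026,c);r=atz('wrist',271+478/6,95,.026,c);print(l,r,np.linalg.norm(l-r))
E
```

```text
[0.46836411 0.17216207 0.51301172] [ 0.04553912  0.12221096 -1.05478696]
[0.49532508 0.17286833 0.026     ] [0.48574103 0.28787594 0.026     ] 0.11540625523088568 1.6539383386737652
[0.46497457 0.21953954 0.026     ] [0.51781842 0.22288134 0.026     ] 0.052949417146036994
```

```bash
python3 - <<'E'
from h import *
print(arm.observe()['tcp_pos'],arm.observe()['joint_velocities'])
c=get_calibration('wrist');im=snap('wrist','w5');print(arm.observe()['tcp_pos'])
cv2.imwrite('pics/w5c.png',cv2.resize(im[0:150,271:391,::-1],None,fx=6,fy=4,interpolation=cv2.INTER_CUBIC))
import pickle;pickle.dump(c,open('w5.pkl','wb'))
E
```

```text
[0.47330031 0.10883469 0.31143653] [-0.08082769 -0.0347738   0.08141328 -0.06665511  0.04021363 -0.1587392 ]
[0.47142972 0.10513469 0.31122785]
```

View pics/w5c.png

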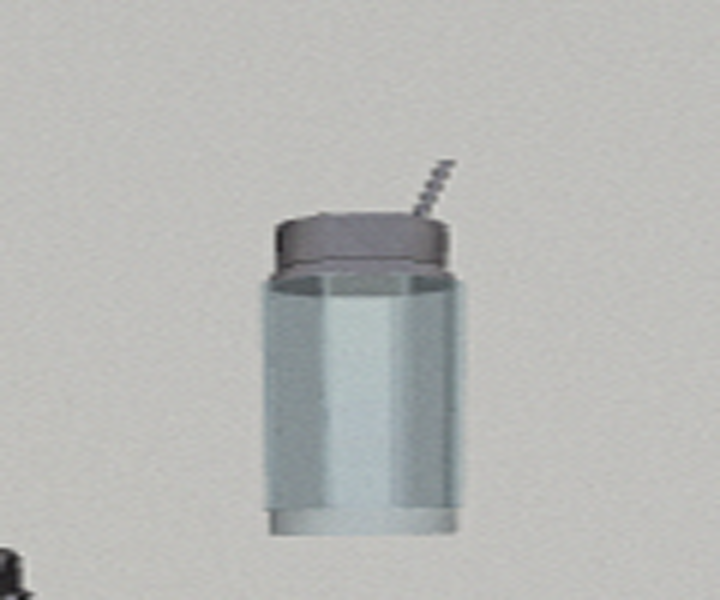

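move_arm:
  moves:
    - {"x":0,"y":0,"z":0,"wx":0,"wy":0,"wz":0}
    - {"x":0,"y":0,"z":0,"wx":0,"wy":0,"wz":0}
    - {"x":0,"y":0,"z":0,"wx":0,"wy":0,"wz":0}

```text
t: 3.67
tcp_pos: [0.4692, 0.0998, 0.3125]
ee_rot: [2.155, 2.286, -0.0]
ft_force: [-0.9, -0.2, 0.4]
opening: 0.0913
```

```bash
python3 - <<'E'
from h import *
import pickle
def m(c,b,mm,l,r,row):
    o,_=ray('wrist',*b,c)
    b=atz('wrist',*b,.026,c);q=atz('wrist',*mm,.026,c);a=q-b
    l=atz('wrist',271+l/6,row,.026,c);r=atz('wrist',271+r/6,row,.026,c)
    print(o,b,q,np.linalg.norm(a),np.arctan2(a[1],a[0]),(l+r)/2,np.linalg.norm(l-r))
m(pickle.load(open('w5.pkl','rb')),(331.7,133),(331.3,54),264,464,100)
s=arm.observe();print(s['tcp_pos'],s['joint_velocities'].round(3) if hasattr(s['joint_velocities'],'round') else s['joint_velocities'])
c=get_calibration('wrist');im=snap('wrist','w6');pickle.dump(c,open('w6.pkl','wb'))
cv2.imwrite('pics/w6c.png',cv2.resize(im[0:150,271:391,::-1],None,fx=6,fy=4,interpolation=cv2.INTER_CUBIC))
E
```

```text
[0.46836411 0.17216207 0.51301172] [0.49220328 0.16235559 0.026     ] [0.48289989 0.28062445 0.026     ] 0.11863421727118542 1.6492977165812626 [0.48840001 0.21346008 0.026     ] 0.05287948009217539
[0.4692273  0.09980465 0.31250917] [-0.009 -0.006 -0.     0.003 -0.    -0.002]
```

View pics/w6c.png

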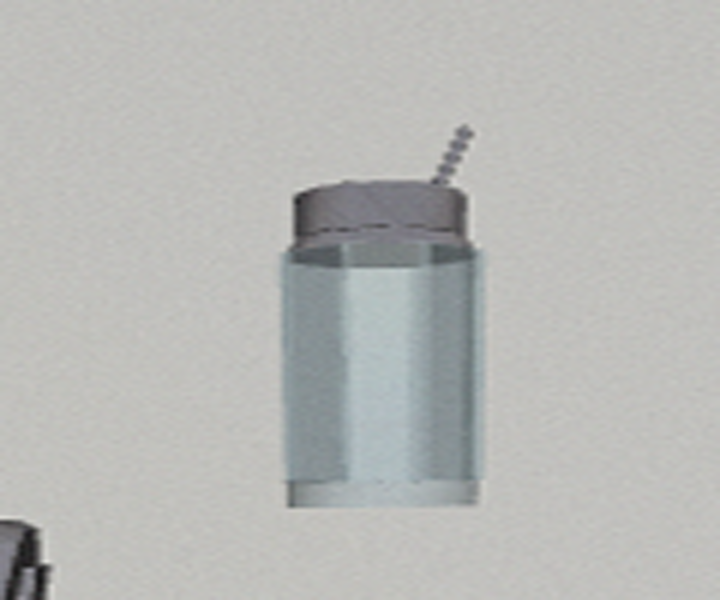

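```bash
python3 - <<'E'
from h import *
import pickle
def m(c,b,mm,l,r,row):
    o,_=ray('wrist',*b,c)
    b=atz('wrist',*b,.026,c);q=atz('wrist',*mm,.026,c);a=q-b
    l=atz('wrist',271+l/6,row,.026,c);r=atz('wrist',271+r/6,row,.026,c)
    print(o,b,q,np.linalg.norm(a),np.arctan2(a[1],a[0]),(l+r)/2,np.linalg.norm(l-r))
c=pickle.load(open('w6.pkl','rb'));m(c,(334.8,126.2),(334.3,45.5),283,484,95)
E
```

```text
[0.46496083 0.16452871 0.51360336] [0.49200433 0.16229627 0.026     ] [0.48259784 0.2817068  0.026     ] 0.11978044590695555 1.649408352482754 [0.48872022 0.21022943 0.026     ] 0.05296585071720333
```

```bash
python3 - <<'E'
from h import *
to([.4882,.2124,.10],toolR(1.647,-.52))
E
```

```text
t 3.72 tcp [0.4693 0.0997 0.3126] shift cm(tool) [11.14  2.54 21.26] rot [-0.004 -0.52  -0.017] rows 6.0 5.0
```

move_arm:
  moves:
    - {"x":0,"y":0,"z":0,"wx":0,"wy":-0.104,"wz":0}
    - {"x":0,"y":0,"z":0,"wx":0,"wy":-0.104,"wz":0}
    - {"x":0,"y":0,"z":0,"wx":0,"wy":-0.104,"wz":0}
    - {"x":0,"y":0,"z":0,"wx":0,"wy":-0.104,"wz":0}
    - {"x":0,"y":0,"z":0,"wx":0,"wy":-0.104,"wz":0}
    - {"x":0,"y":0,"z":0,"wx":0,"wy":0,"wz":0}
    - {"x":0,"y":0,"z":0,"wx":0,"wy":0,"wz":0}

```text
t: 4.3
tcp_pos: [0.4693, 0.1011, 0.3117]
ee_rot: [1.863, 1.983, -0.497]
ft_force: [0.1, 0.0, -0.0]
opening: 0.0912
```

```bash
python3 - <<'E'
from h import *
to([.4882,.2124,.10],toolR(1.647,-.52)); print(arm.observe()['joints'])
E
```

```text
t 4.3 tcp [0.4693 0.1011 0.3117] shift cm(tool) [20.05  2.61 12.91] rot [-0.009 -0.    -0.012] rows 6.0 1.0
[ 0.53089926  0.22187794  1.50077689 -0.46019957  1.66282564  0.48275466]
```

Joints are comfortable. Now I'll move above the dispenser.

move_arm:
  moves:
    - {"x":2.5,"y":0.33,"z":1.6,"wx":0,"wy":0,"wz":-0.012}
    - {"x":2.5,"y":0.33,"z":1.6,"wx":0,"wy":0,"wz":0}
    - {"x":2.5,"y":0.33,"z":1.6,"wx":0,"wy":0,"wz":0}
    - {"x":2.5,"y":0.33,"z":1.6,"wx":0,"wy":0,"wz":0}
    - {"x":2.5,"y":0.33,"z":1.6,"wx":0,"wy":0,"wz":0}
    - {"x":2.5,"y":0.33,"z":1.6,"wx":0,"wy":0,"wz":0}
    - {"x":2.5,"y":0.33,"z":1.6,"wx":0,"wy":0,"wz":0}
    - {"x":2.5,"y":0.33,"z":1.6,"wx":0,"wy":0,"wz":0}
    - {"x":0,"y":0,"z":0,"wx":0,"wy":0,"wz":0}
    - {"x":0,"y":0,"z":0,"wx":0,"wy":0,"wz":0}

```text
t: 5.13
tcp_pos: [0.4876, 0.2108, 0.102]
ee_rot: [1.855, 1.992, -0.501]
ft_force: [0.0, -0.0, 1.0]
opening: 0.0913
```

```bash
python3 - <<'E'
from h import *
to([.4882,.2124,.0125],toolR(1.647,-.52))
im=snap('wrist','w7');snap('side','s7')
E
```

```text
t 5.13 tcp [0.4876 0.2108 0.102 ] shift cm(tool) [4.58 0.14 7.68] rot [-0.01   0.    -0.003] rows 3.0 1.0
```

View pics/w7.png

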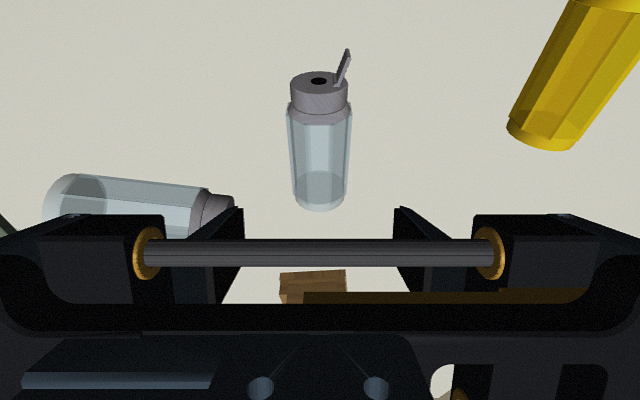

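move_arm:
  moves:
    - {"x":0.65,"y":0.02,"z":1.1,"wx":-0.01,"wy":0,"wz":0}
    - {"x":0.65,"y":0.02,"z":1.1,"wx":0,"wy":0,"wz":0}
    - {"x":0.65,"y":0.02,"z":1.1,"wx":0,"wy":0,"wz":0}
    - {"x":0.65,"y":0.02,"z":1.1,"wx":0,"wy":0,"wz":0}
    - {"x":0.65,"y":0.02,"z":1.1,"wx":0,"wy":0,"wz":0}
    - {"x":0.65,"y":0.02,"z":1.1,"wx":0,"wy":0,"wz":0}
    - {"x":0.68,"y":0.02,"z":1.08,"wx":0,"wy":0,"wz":0}
    - {"x":0,"y":0,"z":0,"wx":0,"wy":0,"wz":0}
    - {"x":0,"y":0,"z":0,"wx":0,"wy":0,"wz":0}
    - {"x":0,"y":0,"z":0,"wx":0,"wy":0,"wz":0}

```text
t: 6.07
tcp_pos: [0.4889, 0.2143, 0.0124]
ee_rot: [1.847, 1.992, -0.488]
ft_force: [0.9, -0.4, -0.1]
opening: 0.091
```

```bash
python3 - <<'E'
from h import *
to([.4882,.2124,.0125],toolR(1.647,-.52))
im=snap('wrist','w8')
E
```

```text
t 6.07 tcp [0.4889 0.2143 0.0124] shift cm(tool) [-0.16 -0.09  0.08] rot [ 0.003  0.    -0.001] rows 1.0 1.0
```

View pics/w8.png

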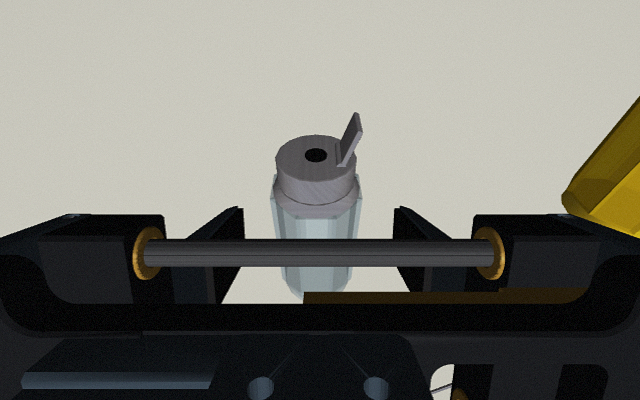

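Centred between the fingers. I'll close with moderate squeeze.

move_arm:
  moves:
    - {"x":0,"y":0,"z":0,"wx":0,"wy":0,"wz":0}
    - {"x":0,"y":0,"z":0,"wx":0,"wy":0,"wz":0}
    - {"x":0,"y":0,"z":0,"wx":0,"wy":0,"wz":0}
    - {"x":0,"y":0,"z":0,"wx":0,"wy":0,"wz":0}
    - {"x":0,"y":0,"z":0,"wx":0,"wy":0,"wz":0}
    - {"x":0,"y":0,"z":0,"wx":0,"wy":0,"wz":0}
    - {"x":0,"y":0,"z":0,"wx":0,"wy":0,"wz":0}
    - {"x":0,"y":0,"z":0,"wx":0,"wy":0,"wz":0}
  jaw: 4.5
  squeeze: 25

```text
t: 6.78
tcp_pos: [0.4883, 0.2141, 0.0124]
ee_rot: [1.847, 1.992, -0.489]
ft_force: [-1.7, 0.3, 1.8]
opening: 0.0508
```

move_arm:
  moves:
    - {"x":0,"y":0,"z":0,"wx":0,"wy":0,"wz":0}
    - {"x":0,"y":0,"z":0,"wx":0,"wy":0,"wz":0}

```text
t: 6.95
tcp_pos: [0.4883, 0.214, 0.0124]
ee_rot: [1.847, 1.992, -0.489]
ft_force: [-1.1, 0.5, 1.5]
opening: 0.0507
```

```bash
python3 - <<'E'
from h import *
import pickle
s=arm.observe();R=Rn.from_rotvec(s['ee_rot']);M=R.as_matrix();print(M.round(3))
x=M[:,1].copy();x[2]=0;x/=np.linalg.norm(x)
z=np.cross(x,[0,0,-1.]);  # x × y = z, y = down
Rd=Rn.from_matrix(np.stack([x,[0,0,-1.],z],1));print('axis yaw',np.arctan2(z[1],z[0]),np.linalg.det(Rd.as_matrix()))
# base: along axis from measured, lateral from tool centre
b=np.array([.492,.162,.026]);g=s['tcp_pos']-.019*M[:,2]
lat=(g-b)@x;print('lat',lat,'g',g, (g-b)@z)
b=b+lat*x
pickle.dump((R.inv().apply(b-s['tcp_pos']),(R.inv()*Rd).as_rotvec()),open('grasp.pkl','wb'))
print(R.inv().apply(b-s['tcp_pos']),R.inv().apply([0,0,15]))
E
```

```text
[[-0.065  0.997  0.04 ]
 [ 0.865  0.076 -0.496]
 [-0.497  0.002 -0.868]]
axis yaw 1.646810547333876 1.0
lat 0.00024058578357951426 g [0.48756108 0.22345143 0.02889925] 0.06161107556509889
[-5.20187497e-02 -6.51954523e-06  1.41418153e-02] [ -7.45630499   0.0337305  -13.01546688]
```

move_arm:
  moves:
    - {"x":-0.5,"y":0,"z":-0.87,"wx":0,"wy":0,"wz":0}
    - {"x":-0.7,"y":0,"z":-1.2,"wx":0,"wy":0,"wz":0}
    - {"x":-0.9,"y":0,"z":-1.56,"wx":0,"wy":0,"wz":0}
    - {"x":-0.9,"y":0,"z":-1.56,"wx":0,"wy":0,"wz":0}
    - {"x":-0.9,"y":0,"z":-1.56,"wx":0,"wy":0,"wz":0}
    - {"x":-0.9,"y":0,"z":-1.56,"wx":0,"wy":0,"wz":0}
    - {"x":-0.9,"y":0,"z":-1.56,"wx":0,"wy":0,"wz":0}
    - {"x":-0.9,"y":0,"z":-1.56,"wx":0,"wy":0,"wz":0}
    - {"x":-0.9,"y":0,"z":-1.56,"wx":0,"wy":0,"wz":0}

```text
t: 7.7
tcp_pos: [0.4881, 0.2137, 0.1631]
ee_rot: [1.847, 1.993, -0.488]
ft_force: [-0.6, 0.5, -4.4]
opening: 0.0513
```

move_arm:
  moves:
    - {"x":0,"y":0,"z":0,"wx":0,"wy":0.1,"wz":0}
    - {"x":0,"y":0,"z":0,"wx":0,"wy":0.1,"wz":0}
    - {"x":0,"y":0,"z":0,"wx":0,"wy":0.1,"wz":0}
    - {"x":0,"y":0,"z":0,"wx":0,"wy":0.1,"wz":0}
    - {"x":0,"y":0,"z":0,"wx":0,"wy":0.1,"wz":0}
    - {"x":0,"y":0,"z":0,"wx":0,"wy":0.1,"wz":0}
    - {"x":0,"y":0,"z":0,"wx":0,"wy":0.1,"wz":0}
    - {"x":0,"y":0,"z":0,"wx":0,"wy":0.1,"wz":0}
    - {"x":0,"y":0,"z":0,"wx":0,"wy":0,"wz":0}

```text
t: 8.45
tcp_pos: [0.4877, 0.2094, 0.1613]
ee_rot: [-1.992, -2.141, -0.281]
ft_force: [-0.6, -1.8, -3.2]
opening: 0.051
```

```bash
cat >> h.py <<'E'
import pickle,os
def disp(): # dispenser pose from grasp
    t,r=pickle.load(open('grasp.pkl','rb'));s=arm.observe();R=Rn.from_rotvec(s['ee_rot'])
    return R.apply(t)+s['tcp_pos'],R*Rn.from_rotvec(r)
def place(base,yaw): # tcp pose that puts upright dispenser's base there, disp +y (its world dir) at yaw
    t,r=pickle.load(open('grasp.pkl','rb'));c,s=np.cos(yaw),np.sin(yaw)
    y=np.array([c,s,0]);x=np.cross(y,[0,0,1.]);Rd=Rn.from_matrix(np.stack([x,y,[0,0,1.]],1))
    R=Rd*Rn.from_rotvec(r).inv();return np.array(base)-R.apply(t),R
E
python3 - <<'E'
from h import *
print(arm.observe()['joints'].round(2));b,R=disp();print(b,R.as_matrix().round(2))
p,R=place([.4963,-.0656,.15],1.776);print(p,R.as_matrix().round(2));to(p,R)
to([.48,.05,.2],R)
E
```

```text
[ 0.19  0.24  1.77  0.31  1.11 -0.01]
[0.49101087 0.16340438 0.13336008] [[ 1.   -0.05 -0.05]
 [ 0.07  0.72  0.7 ]
 [-0.   -0.7   0.72]]
[ 0.49356772 -0.0522905   0.2021664 ] [[-0.1   0.98 -0.17]
 [ 0.49  0.2   0.85]
 [ 0.87  0.   -0.5 ]]
t 8.45 tcp [0.4877 0.2094 0.1613] shift cm(tool) [-24.    -1.29 -11.14] rot [ 0.083  0.77  -0.105] rows 7.0 7.0
t 8.45 tcp [0.4877 0.2094 0.1613] shift cm(tool) [-14.16  -1.91  -8.09] rot [ 0.083  0.77  -0.105] rows 5.0 7.0
```

move_arm:
  moves:
    - {"x":-1.5,"y":-0.1,"z":-0.7,"wx":0,"wy":0,"wz":0}
    - {"x":-2.6,"y":-0.15,"z":-1.2,"wx":0,"wy":0,"wz":0}
    - {"x":-2.8,"y":-0.15,"z":-1.3,"wx":0,"wy":0,"wz":0}
    - {"x":-2.8,"y":-0.15,"z":-1.3,"wx":0,"wy":0,"wz":0}
    - {"x":-2.8,"y":-0.15,"z":-1.3,"wx":0,"wy":0,"wz":0}
    - {"x":-2.8,"y":-0.15,"z":-1.3,"wx":0,"wy":0,"wz":0}
    - {"x":-2.8,"y":-0.15,"z":-1.3,"wx":0,"wy":0,"wz":0}
    - {"x":-2.6,"y":-0.15,"z":-1.2,"wx":0,"wy":0,"wz":0}
    - {"x":-2.0,"y":-0.1,"z":-0.9,"wx":0,"wy":0,"wz":0}
    - {"x":-1.3,"y":-0.1,"z":-0.6,"wx":0,"wy":0,"wz":0}

```text
t: 9.28
tcp_pos: [0.4948, -0.0505, 0.2028]
ee_rot: [-1.99, -2.147, -0.278]
ft_force: [0.1, -0.7, -3.6]
opening: 0.0508
```

move_arm:
  moves:
    - {"x":0,"y":0,"z":0,"wx":0.01,"wy":0.096,"wz":-0.013}
    - {"x":0,"y":0,"z":0,"wx":0.01,"wy":0.096,"wz":-0.013}
    - {"x":0,"y":0,"z":0,"wx":0.01,"wy":0.096,"wz":-0.013}
    - {"x":0,"y":0,"z":0,"wx":0.01,"wy":0.096,"wz":-0.013}
    - {"x":0,"y":0,"z":0,"wx":0.01,"wy":0.096,"wz":-0.013}
    - {"x":0,"y":0,"z":0,"wx":0.01,"wy":0.096,"wz":-0.013}
    - {"x":0,"y":0,"z":0,"wx":0.01,"wy":0.096,"wz":-0.013}
    - {"x":0,"y":0,"z":0,"wx":0.01,"wy":0.096,"wz":-0.013}
    - {"x":0,"y":0,"z":0,"wx":0,"wy":0,"wz":0}
    - {"x":0,"y":0,"z":0,"wx":0,"wy":0,"wz":0}

```text
t: 10.12
tcp_pos: [0.4947, -0.0485, 0.2006]
ee_rot: [-1.391, -1.71, -0.802]
ft_force: [-0.5, 0.4, -2.8]
opening: 0.0512
```

```bash
python3 - <<'E'
from h import *
print(arm.observe()['joints'].round(2));b,R=disp();print(b,R.as_matrix().round(3))
p,R=place([.4963,-.0656,.10],1.776);to(p,R)
for c in ['top','side','wrist']: snap(c,c+'10')
im=cv2.imread('pics/side10.png');cv2.imwrite('pics/s10c.png',cv2.resize(im[100:250,260:420],None,fx=4,fy=4,interpolation=cv2.INTER_CUBIC))
E
```

```text
[-0.59  0.59  1.56  0.68  1.82 -0.92]
[ 0.49752278 -0.06202295  0.14852911] [[ 0.979 -0.206 -0.   ]
 [ 0.206  0.979  0.004]
 [-0.    -0.004  1.   ]]
t 10.12 tcp [ 0.4947 -0.0485  0.2006] shift cm(tool) [-4.37 -0.19  2.13] rot [-0.002  0.004  0.001] rows 2.0 1.0
```

View pics/s10c.png

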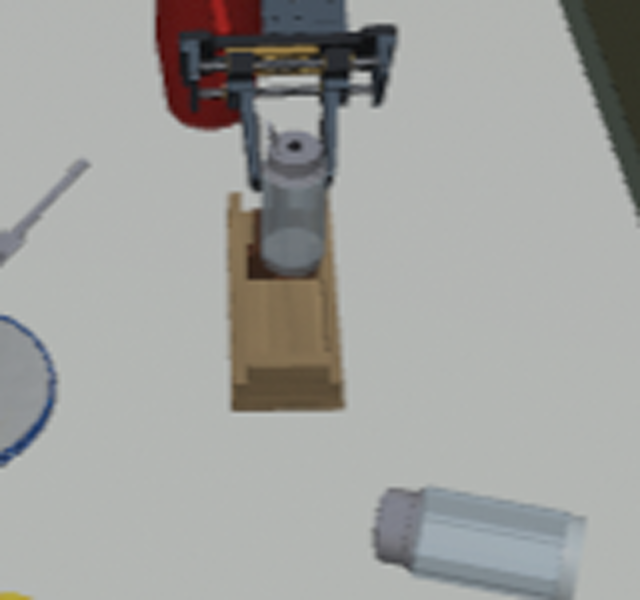

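View pics/wrist10.png

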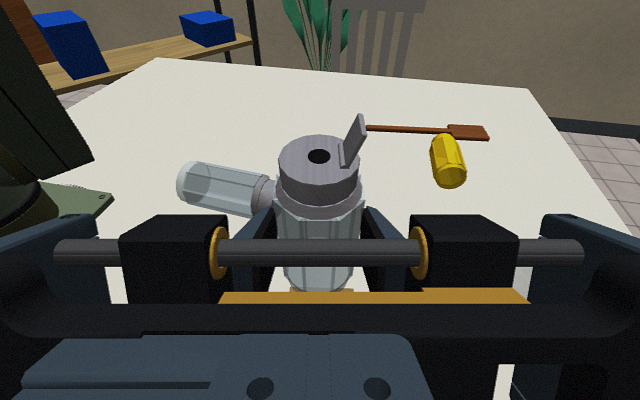

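View pics/top10.png

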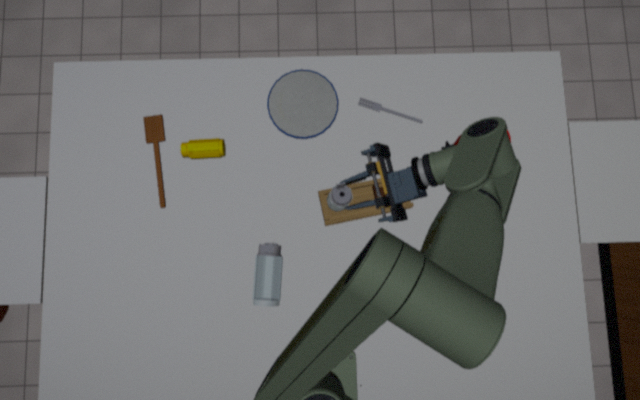

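Dispenser is upright above the bay: side crop at (293,200), with no visible tilt. The arm's wrist is near the jug, so I'll check clearance before lowering.

```bash
python3 - <<'E'
from h import *
print('jug rim',atz('top',490,140,.19),'handle tip',atz('top',440,161,.12))
print('wrist elbow at z.3,.35', atz('top',485,130,.3),atz('top',485,130,.35))
M=Rn.from_rotvec(arm.observe()['ee_rot']).as_matrix();t=arm.observe()['tcp_pos']
for L in [.1,.2,.3,.35]: print(L,(t-L*M[:,2]).round(3),proj('top',t-L*M[:,2]).round(0),proj('side',t-L*M[:,2]).round(0))
E
```

```text
jug rim [ 0.63142373 -0.4406959   0.19      ] handle tip [ 0.59646257 -0.3344669   0.12      ]
wrist elbow at z.3,.35 [ 0.62666508 -0.38570278  0.3       ] [ 0.61286452 -0.36545677  0.35      ]
0.1 [ 0.512 -0.132  0.254] [371. 187.] [331. 125.]
0.2 [ 0.53  -0.217  0.304] [412. 175.] [330.  97.]
0.3 [ 0.547 -0.302  0.354] [458. 161.] [329.  70.]
0.35 [ 0.556 -0.344  0.379] [482. 154.] [328.  56.]
```

View pics/side10.png

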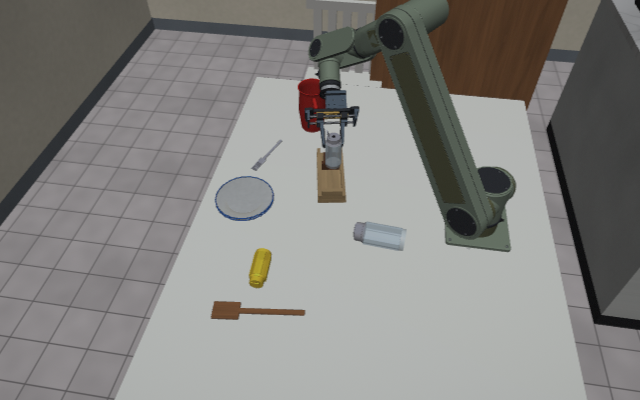

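The jug rim is at (0.63,-0.44), so lowering at this yaw would bring the wrist close to it. The octagon allows placing it turned by 45°, so I'll swing the gripper away towards the base side.

move_arm:
  moves:
    - {"x":0,"y":0,"z":0,"wx":-0.085,"wy":0,"wz":0.049}
    - {"x":0,"y":0,"z":0,"wx":-0.085,"wy":0,"wz":0.049}
    - {"x":0,"y":0,"z":0,"wx":-0.085,"wy":0,"wz":0.049}
    - {"x":0,"y":0,"z":0,"wx":-0.085,"wy":0,"wz":0.049}
    - {"x":0,"y":0,"z":0,"wx":-0.085,"wy":0,"wz":0.049}
    - {"x":0,"y":0,"z":0,"wx":-0.085,"wy":0,"wz":0.049}
    - {"x":0,"y":0,"z":0,"wx":-0.085,"wy":0,"wz":0.049}
    - {"x":0,"y":0,"z":0,"wx":-0.085,"wy":0,"wz":0.049}
    - {"x":0,"y":0,"z":0,"wx":0,"wy":0,"wz":0}
    - {"x":0,"y":0,"z":0,"wx":0,"wy":0,"wz":0}

```text
t: 11.1
tcp_pos: [0.4939, -0.0472, 0.2041]
ee_rot: [-2.085, -1.133, -1.211]
ft_force: [0.4, -1.3, -3.6]
opening: 0.051
```

```bash
python3 - <<'E'
from h import *
print(arm.observe()['joints'].round(2));b,R=disp();print(b,R.as_matrix().round(3))
p,R=place([.497,-.071,.060],.991);to(p,R)
for c in ['top','side']: snap(c,c+'11')
im=cv2.imread('pics/side11.png')[60:240,250:450];im2=cv2.imread('pics/top11.png')[120:260,280:480]
cv2.imwrite('pics/c11.png',np.vstack([cv2.resize(im,(600,300)),cv2.resize(im2,(600,300))]))
E
```

```text
[-0.8   0.3   2.07  1.05  1.34 -0.81]
[ 0.48672334 -0.05877319  0.15192116] [[ 0.839  0.545 -0.004]
 [-0.545  0.839  0.004]
 [ 0.005 -0.001  1.   ]]
t 11.1 tcp [ 0.4939 -0.0472  0.2041] shift cm(tool) [-8.21  1.51  4.18] rot [-0.001  0.001  0.007] rows 3.0 1.0
```

View pics/c11.png

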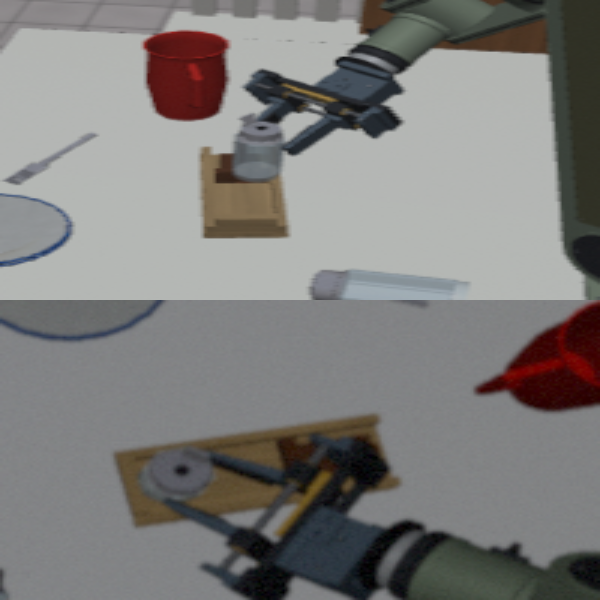

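move_arm:
  moves:
    - {"x":-1.37,"y":0.25,"z":0.7,"wx":0,"wy":0,"wz":0}
    - {"x":-1.37,"y":0.25,"z":0.7,"wx":0,"wy":0,"wz":0}
    - {"x":-1.37,"y":0.25,"z":0.7,"wx":0,"wy":0,"wz":0}
    - {"x":-1.37,"y":0.25,"z":0.7,"wx":0,"wy":0,"wz":0}
    - {"x":-1.37,"y":0.25,"z":0.7,"wx":0,"wy":0,"wz":0}
    - {"x":-1.37,"y":0.25,"z":0.7,"wx":0,"wy":0,"wz":0}
    - {"x":0,"y":0,"z":0,"wx":0,"wy":0,"wz":0}
    - {"x":0,"y":0,"z":0,"wx":0,"wy":0,"wz":0}

```text
t: 11.87
tcp_pos: [0.506, -0.0604, 0.1102]
ee_rot: [-2.083, -1.128, -1.211]
ft_force: [0.2, 0.1, -3.1]
opening: 0.0508
```

```bash
python3 - <<'E'
from h import *
b,R=disp();print(b,R.as_matrix().round(3))
p,R=place([.497,-.071,.018],.991);to(p,R)
for c in ['top','side']: snap(c,c+'12')
im=cv2.imread('pics/side12.png')[120:220,290:390];im2=cv2.imread('pics/top12.png')[160:240,300:430]
cv2.imwrite('pics/c12.png',np.hstack([cv2.resize(im,(400,400),interpolation=cv2.INTER_CUBIC),cv2.resize(im2,(390,400),interpolation=cv2.INTER_CUBIC)]))
E
```

```text
[ 0.49866995 -0.07178062  0.05802517] [[ 0.838  0.546 -0.002]
 [-0.546  0.838 -0.   ]
 [ 0.002  0.001  1.   ]]
t 11.87 tcp [ 0.506  -0.0604  0.1102] shift cm(tool) [-3.49 -0.18  1.97] rot [-0.002 -0.001  0.003] rows 1.0 1.0
```

View pics/c12.png

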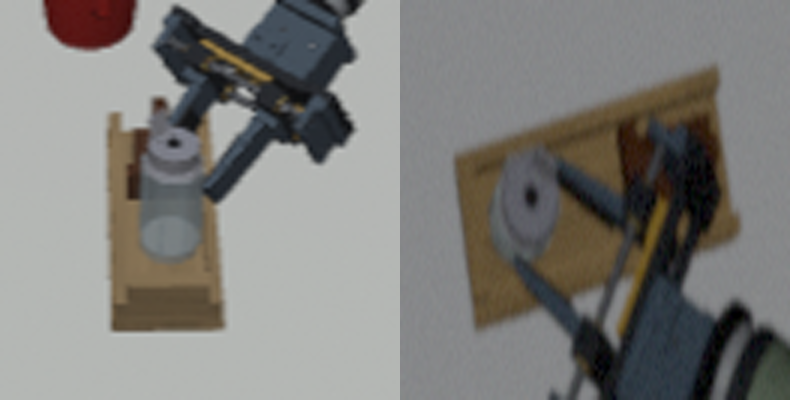

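```bash
python3 - <<'E'
from h import *
b,R=disp()
o=np.array([.5098,-.1302]);yaw=1.776;y=np.array([np.cos(yaw),np.sin(yaw)]);x=np.array([y[1],-y[0]])
W=lambda cx,cy,z:np.r_[o+x*cx/1000+y*cy/1000,z]
out=[]
for cam,(r0,r1,c0,c1) in {'side':(120,220,290,390),'top':(160,240,300,430)}.items():
    im=cv2.imread(f'pics/{cam}12.png')[r0:r1,c0:c1];k=400/(r1-r0) if cam=='side' else 3
    im=cv2.resize(im,None,fx=k,fy=k,interpolation=cv2.INTER_CUBIC)
    P=lambda p:tuple(int(v) for v in ((proj(cam,p)-[c0,r0]+.5)*k))
    for z,pts,col in [(.057,[(-48,110),(48,110),(48,95),(-48,95)],(0,0,255)),(.036,[(-48,-140),(48,-140),(48,95),(-48,95)],(0,255,0)),(.012,[(-36,95),(36,95)],(255,0,0))]:
        cv2.polylines(im,[np.array([P(W(*q,z)) for q in pts])],True,col,1)
    ring=[P(b+R.apply([.026*np.cos(t)/np.cos(.3),.026*np.sin(t)/np.cos(.3),0])) for t in np.linspace(0,6.28,17)]
    cv2.polylines(im,[np.array(ring)],True,(255,0,255),1)
    ring=[P(b+R.apply([.022*np.cos(t),.022*np.sin(t),.116])) for t in np.linspace(0,6.28,17)]
    cv2.polylines(im,[np.array(ring)],True,(255,0,255),1);out.append(im)
h=max(i.shape[0] for i in out)
cv2.imwrite('pics/ov12.png',np.hstack([cv2.copyMakeBorder(i,0,h-i.shape[0],0,0,0) for i in out]))
E
```

```text
(no output)
```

View pics/ov12.png

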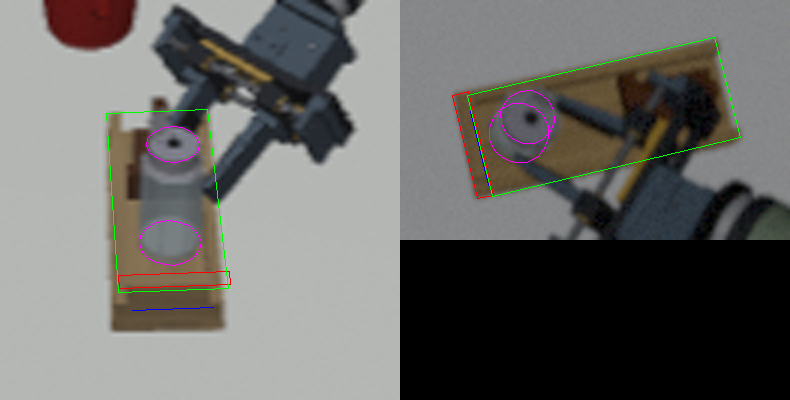

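Overlay matches in both views. Lowering gently.

move_arm:
  moves:
    - {"x":-0.9,"y":-0.05,"z":0.5,"wx":0,"wy":0,"wz":0}
    - {"x":-0.9,"y":-0.05,"z":0.5,"wx":0,"wy":0,"wz":0}
    - {"x":-0.9,"y":-0.05,"z":0.5,"wx":0,"wy":0,"wz":0}
    - {"x":-0.5,"y":-0.05,"z":0.28,"wx":0,"wy":0,"wz":0}
    - {"x":-0.2,"y":0,"z":0.12,"wx":0,"wy":0,"wz":0}
    - {"x":0,"y":0,"z":0,"wx":0,"wy":0,"wz":0}
    - {"x":0,"y":0,"z":0,"wx":0,"wy":0,"wz":0}
    - {"x":0,"y":0,"z":0,"wx":0,"wy":0,"wz":0}

```text
t: 12.63
tcp_pos: [0.5035, -0.0595, 0.0722]
ee_rot: [-2.085, -1.129, -1.212]
ft_force: [-0.5, -0.1, -4.6]
opening: 0.0511
```

```bash
python3 - <<'E'
from h import *
b,R=disp();print(b,R.as_matrix()[:,2].round(3),arm.observe()['ft_force'])
E
```

```text
[ 0.49619562 -0.07097684  0.01997856] [-0.003  0.001  1.   ] [-0.48876906 -0.07093206 -4.62887569]
```

move_arm:
  moves:
    - {"x":-0.09,"y":0,"z":0.05,"wx":0,"wy":0,"wz":0}
    - {"x":-0.09,"y":0,"z":0.05,"wx":0,"wy":0,"wz":0}
    - {"x":-0.09,"y":0,"z":0.05,"wx":0,"wy":0,"wz":0}
    - {"x":-0.09,"y":0,"z":0.05,"wx":0,"wy":0,"wz":0}
    - {"x":-0.09,"y":0,"z":0.05,"wx":0,"wy":0,"wz":0}
    - {"x":0,"y":0,"z":0,"wx":0,"wy":0,"wz":0}
    - {"x":0,"y":0,"z":0,"wx":0,"wy":0,"wz":0}

```text
t: 13.22
tcp_pos: [0.5031, -0.0594, 0.0663]
ee_rot: [-2.085, -1.127, -1.211]
ft_force: [-0.1, -0.2, -3.0]
opening: 0.0505
```

move_arm:
  moves:
    - {"x":-0.09,"y":0,"z":0.05,"wx":0,"wy":0,"wz":0}
    - {"x":-0.09,"y":0,"z":0.05,"wx":0,"wy":0,"wz":0}
    - {"x":0,"y":0,"z":0,"wx":0,"wy":0,"wz":0}
    - {"x":0,"y":0,"z":0,"wx":0,"wy":0,"wz":0}

```text
t: 13.55
tcp_pos: [0.5031, -0.0594, 0.0643]
ee_rot: [-2.085, -1.128, -1.211]
ft_force: [0.2, -0.5, -4.1]
opening: 0.051
```

move_arm:
  moves:
    - {"x":-0.09,"y":0,"z":0.05,"wx":0,"wy":0,"wz":0}
    - {"x":0,"y":0,"z":0,"wx":0,"wy":0,"wz":0}
    - {"x":0,"y":0,"z":0,"wx":0,"wy":0,"wz":0}

```text
t: 13.8
tcp_pos: [0.5032, -0.0592, 0.0639]
ee_rot: [-2.084, -1.127, -1.212]
ft_force: [-0.2, -0.5, -1.3]
opening: 0.0509
```

move_arm:
  moves:
    - {"x":-0.09,"y":0,"z":0.05,"wx":0,"wy":0,"wz":0}
    - {"x":0,"y":0,"z":0,"wx":0,"wy":0,"wz":0}
    - {"x":0,"y":0,"z":0,"wx":0,"wy":0,"wz":0}

```text
t: 14.05
tcp_pos: [0.5035, -0.0589, 0.0637]
ee_rot: [-2.082, -1.126, -1.214]
ft_force: [0.6, 1.5, 6.1]
opening: 0.0508
```

Contact is felt (about +10 N over the carried weight). One finger would be close to the end stop when opening, so I'll lift 3 mm, shift 10 mm away from the stop and set it down there. The keeper will push it up later.

move_arm:
  moves:
    - {"x":0.17,"y":0,"z":-0.1,"wx":0,"wy":0,"wz":0}
    - {"x":0.17,"y":0,"z":-0.1,"wx":0,"wy":0,"wz":0}
    - {"x":-0.09,"y":0.18,"z":-0.15,"wx":0,"wy":0,"wz":0}
    - {"x":-0.09,"y":0.18,"z":-0.15,"wx":0,"wy":0,"wz":0}
    - {"x":-0.09,"y":0.18,"z":-0.15,"wx":0,"wy":0,"wz":0}
    - {"x":-0.09,"y":0.18,"z":-0.15,"wx":0,"wy":0,"wz":0}
    - {"x":0,"y":0,"z":0,"wx":0,"wy":0,"wz":0}
    - {"x":-0.09,"y":0,"z":0.05,"wx":0,"wy":0,"wz":0}
    - {"x":0,"y":0,"z":0,"wx":0,"wy":0,"wz":0}
    - {"x":0,"y":0,"z":0,"wx":0,"wy":0,"wz":0}

```text
t: 14.88
tcp_pos: [0.5051, -0.0691, 0.0649]
ee_rot: [-2.085, -1.127, -1.211]
ft_force: [-0.4, -0.1, -2.9]
opening: 0.051
```

```bash
python3 - <<'E'
from h import *
b,R=disp();print(b,R.as_matrix()[:,2].round(3),arm.observe()['ft_force'])
o=np.array([.5098,-.1302]);yaw=1.776;y=np.array([np.cos(yaw),np.sin(yaw)]);x=np.array([y[1],-y[0]]);print((b[:2]-o)@x,(b[:2]-o)@y)
E
```

```text
[ 0.49771014 -0.08052583  0.01272359] [-0.002  0.     1.   ] [-0.35788711 -0.09874173 -2.86312568]
-0.0017142791506426257 0.051095486879199195
```

move_arm:
  moves:
    - {"x":-0.09,"y":0,"z":0.05,"wx":0,"wy":0,"wz":0}
    - {"x":0,"y":0,"z":0,"wx":0,"wy":0,"wz":0}
    - {"x":0,"y":0,"z":0,"wx":0,"wy":0,"wz":0}

```text
t: 15.13
tcp_pos: [0.5052, -0.0692, 0.064]
ee_rot: [-2.085, -1.128, -1.211]
ft_force: [0.4, -0.9, -3.8]
opening: 0.0511
```

move_arm:
  moves:
    - {"x":-0.05,"y":0,"z":0.03,"wx":0,"wy":0,"wz":0}
    - {"x":0,"y":0,"z":0,"wx":0,"wy":0,"wz":0}
    - {"x":0,"y":0,"z":0,"wx":0,"wy":0,"wz":0}

```text
t: 15.38
tcp_pos: [0.5053, -0.069, 0.0639]
ee_rot: [-2.084, -1.127, -1.212]
ft_force: [0.1, 0.1, -0.5]
opening: 0.0507
```

move_arm:
  moves:
    - {"x":0,"y":0,"z":0,"wx":0,"wy":0,"wz":0}
    - {"x":0,"y":0,"z":0,"wx":0,"wy":0,"wz":0}
    - {"x":0,"y":0,"z":0,"wx":0,"wy":0,"wz":0}
    - {"x":0,"y":0,"z":0,"wx":0,"wy":0,"wz":0}
  jaw: 6.4

```text
t: 15.72
tcp_pos: [0.5054, -0.0693, 0.0637]
ee_rot: [-2.085, -1.128, -1.212]
ft_force: [-0.8, 0.3, -0.4]
opening: 0.0641
```

```bash
python3 - <<'E'
from h import *
s=arm.observe();print(s['opening'],s['ft_force'])
for c in ['side','wrist']: snap(c,c+'13')
im=cv2.imread('pics/side13.png')[120:220,290:390]
cv2.imwrite('pics/c13.png',cv2.resize(im,(500,500),interpolation=cv2.INTER_CUBIC))
E
```

```text
0.06406970224125776 [-0.81326842  0.31215164 -0.38453948]
```

View pics/c13.png

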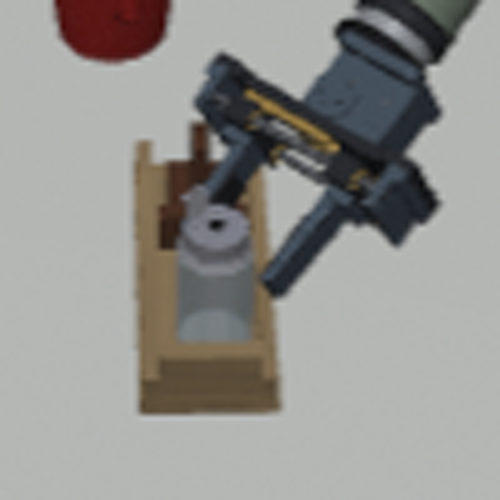

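View pics/wrist13.png

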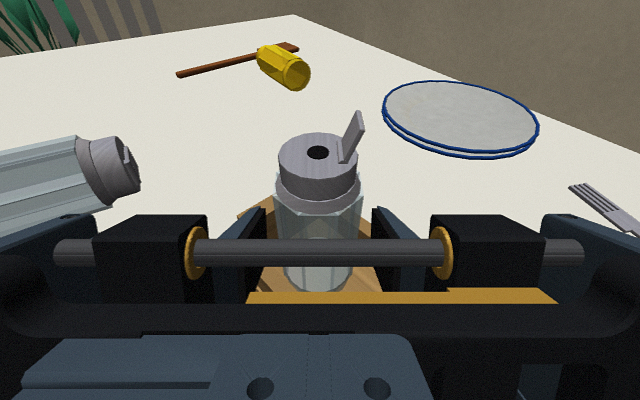

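Dispenser stands alone upright, fingers clear on both sides. I'll retract along the tool axis.

move_arm:
  moves:
    - {"x":0,"y":0,"z":-1.0,"wx":0,"wy":0,"wz":0}
    - {"x":0,"y":0,"z":-1.5,"wx":0,"wy":0,"wz":0}
    - {"x":0,"y":0,"z":-2.0,"wx":0,"wy":0,"wz":0}
    - {"x":0,"y":0,"z":-2.0,"wx":0,"wy":0,"wz":0}
    - {"x":0,"y":0,"z":-2.0,"wx":0,"wy":0,"wz":0}
    - {"x":0,"y":0,"z":-2.0,"wx":0,"wy":0,"wz":0}
    - {"x":1.5,"y":0,"z":-1.0,"wx":0,"wy":0,"wz":0}
    - {"x":2.0,"y":0,"z":-1.2,"wx":0,"wy":0,"wz":0}
    - {"x":2.0,"y":0,"z":-1.2,"wx":0,"wy":0,"wz":0}
    - {"x":2.0,"y":0,"z":-1.2,"wx":0,"wy":0,"wz":0}

```text
t: 16.65
tcp_pos: [0.4528, -0.148, 0.2048]
ee_rot: [-2.086, -1.127, -1.21]
ft_force: [0.4, 0.9, -0.2]
opening: 0.0643
```

```bash
python3 - <<'E'
from h import *
to([.53,-.235,.20],toolR(1.776))
for c in ['side','top']: snap(c,c+'14')
im=cv2.imread('pics/side14.png')[120:220,290:390];im2=cv2.imread('pics/top14.png')[160:240,300:430]
cv2.imwrite('pics/c14.png',np.hstack([cv2.resize(im,(400,400),interpolation=cv2.INTER_CUBIC),cv2.resize(im2,(390,400),interpolation=cv2.INTER_CUBIC)]))
E
```

```text
t 16.65 tcp [ 0.4528 -0.148   0.2048] shift cm(tool) [-1.94 11.23 -2.39] rot [ 0.414 -0.994 -0.71 ] rows 3.0 11.0
```

View pics/c14.png

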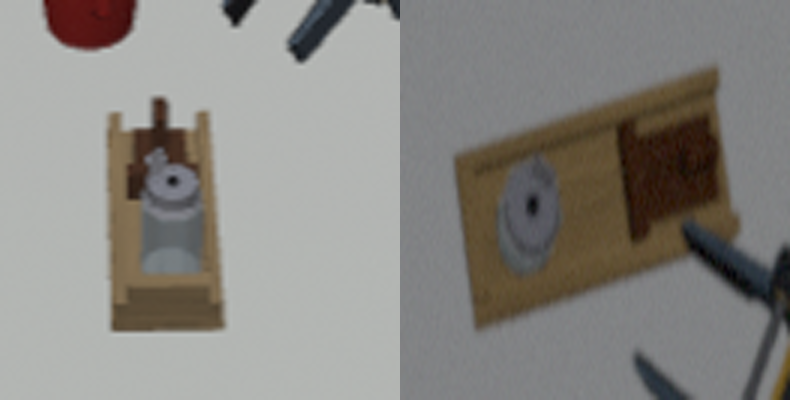

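move_arm:
  moves:
    - {"x":0,"y":0,"z":0,"wx":0.0376,"wy":-0.0904,"wz":-0.0645}
    - {"x":0,"y":0,"z":0,"wx":0.0376,"wy":-0.0904,"wz":-0.0645}
    - {"x":0,"y":0,"z":0,"wx":0.0376,"wy":-0.0904,"wz":-0.0645}
    - {"x":0,"y":0,"z":0,"wx":0.0376,"wy":-0.0904,"wz":-0.0645}
    - {"x":0,"y":0,"z":0,"wx":0.0376,"wy":-0.0904,"wz":-0.0645}
    - {"x":0,"y":0,"z":0,"wx":0.0376,"wy":-0.0904,"wz":-0.0645}
    - {"x":0,"y":0,"z":0,"wx":0.0376,"wy":-0.0904,"wz":-0.0645}
    - {"x":0,"y":0,"z":0,"wx":0.0376,"wy":-0.0904,"wz":-0.0645}
    - {"x":0,"y":0,"z":0,"wx":0.0376,"wy":-0.0904,"wz":-0.0645}
    - {"x":0,"y":0,"z":0,"wx":0.0376,"wy":-0.0904,"wz":-0.0645}
  jaw: 6

```text
t: 17.58
tcp_pos: [0.4535, -0.1484, 0.2037]
ee_rot: [-2.027, -2.34, -0.126]
ft_force: [-0.3, 0.7, -0.8]
opening: 0.0598
```

move_arm:
  moves:
    - {"x":0,"y":0,"z":0,"wx":0.0376,"wy":-0.0904,"wz":-0.0645}
    - {"x":0,"y":0,"z":0,"wx":0,"wy":0,"wz":0}
    - {"x":0,"y":0,"z":0,"wx":0,"wy":0,"wz":0}

```text
t: 17.83
tcp_pos: [0.4532, -0.1465, 0.2031]
ee_rot: [-1.979, -2.438, 0.001]
ft_force: [0.4, 0.3, 0.4]
opening: 0.0601
```

```bash
python3 - <<'E'
from h import *
print(arm.observe()['joints'].round(2))
to([.5316,-.29,.25],toolR(1.776))
E
```

```text
[-0.34  0.15  1.74 -0.    1.25 -0.54]
t 17.83 tcp [ 0.4532 -0.1465  0.2031] shift cm(tool) [-15.66   4.72  -4.7 ] rot [-0.001 -0.001  0.002] rows 5.0 1.0
```

move_arm:
  moves:
    - {"x":-3.13,"y":0.94,"z":-0.94,"wx":0,"wy":0,"wz":0}
    - {"x":-3.13,"y":0.94,"z":-0.94,"wx":0,"wy":0,"wz":0}
    - {"x":-3.13,"y":0.94,"z":-0.94,"wx":0,"wy":0,"wz":0}
    - {"x":-3.13,"y":0.94,"z":-0.94,"wx":0,"wy":0,"wz":0}
    - {"x":-3.13,"y":0.94,"z":-0.94,"wx":0,"wy":0,"wz":0}
    - {"x":0,"y":0,"z":0,"wx":0,"wy":0,"wz":0}
    - {"x":0,"y":0,"z":0,"wx":0,"wy":0,"wz":0}
    - {"x":0,"y":0,"z":0,"wx":0,"wy":0,"wz":0}

```text
t: 18.5
tcp_pos: [0.5299, -0.2918, 0.2494]
ee_rot: [-1.984, -2.432, 0.0]
ft_force: [0.3, 0.3, 0.2]
opening: 0.0602
```

```bash
python3 - <<'E'
from h import *
print(arm.observe()['tcp_pos'],arm.observe()['joint_velocities'].round(3))
c=get_calibration('wrist');pickle.dump(c,open('w15.pkl','wb'))
im=snap('wrist','w15')
k=3;r0,c0=0,240
im=cv2.resize(im[r0:240,c0:440,::-1],None,fx=3.5,fy=2.5,interpolation=cv2.INTER_CUBIC)
o=np.array([.5098,-.1302]);yaw=1.776;y=np.array([np.cos(yaw),np.sin(yaw)]);x=np.array([y[1],-y[0]])
W=lambda cx,cy,z:np.r_[o+x*cx/1000+y*cy/1000,z]
P=lambda p:tuple(int(v) for v in ((proj('wrist',p,c)-[c0,r0]+.5)*[3.5,2.5]))
for z,pts,col in [(.057,[(-48,110),(48,110),(48,95),(-48,95)],(0,0,255)),(.036,[(-48,-140),(48,-140),(48,95),(-48,95)],(0,255,0)),(.07,[(-7,-122),(7,-122),(7,-92),(-7,-92)],(255,0,255))]:
    cv2.polylines(im,[np.array([P(W(*q,z)) for q in pts])],True,col,1)
cv2.imwrite('pics/w15o.png',im)
E
```

```text
[ 0.52991084 -0.29184025  0.24940117] [ 0.026 -0.022  0.017 -0.003 -0.003  0.001]
```

View pics/w15o.png

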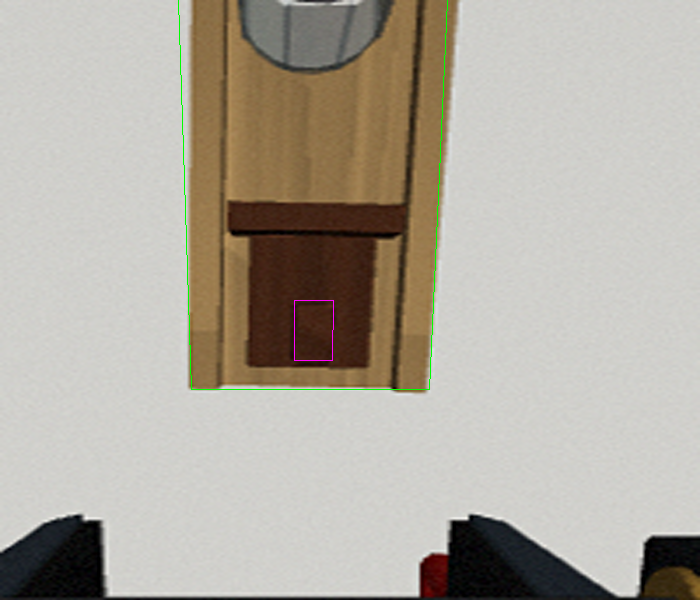

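Overlay fits with the caddy yaw nearer 1.757, and the fin is centred at crop (313,330) as predicted. Gripping the fin next.

```bash
python3 - <<'E'
from h import *
to([.5322,-.235,.043],toolR(1.757))
E
```

```text
t 18.55 tcp [ 0.53   -0.2911  0.2497] shift cm(tool) [ 5.42  1.38 20.68] rot [-0.002 -0.002  0.017] rows 6.0 1.0
```

move_arm:
  moves:
    - {"x":1.8,"y":0.46,"z":2.5,"wx":0,"wy":0,"wz":0}
    - {"x":1.8,"y":0.46,"z":2.5,"wx":0,"wy":0,"wz":0}
    - {"x":1.8,"y":0.46,"z":2.5,"wx":0,"wy":0,"wz":0.017}
    - {"x":0,"y":0,"z":3.0,"wx":0,"wy":0,"wz":0}
    - {"x":0,"y":0,"z":3.0,"wx":0,"wy":0,"wz":0}
    - {"x":0,"y":0,"z":3.0,"wx":0,"wy":0,"wz":0}
    - {"x":0,"y":0,"z":2.2,"wx":0,"wy":0,"wz":0}
    - {"x":0,"y":0,"z":1.0,"wx":0,"wy":0,"wz":0}
    - {"x":0,"y":0,"z":0.9,"wx":0,"wy":0,"wz":0}
    - {"x":0,"y":0,"z":0,"wx":0,"wy":0,"wz":0}

```text
t: 19.38
tcp_pos: [0.533, -0.235, 0.0437]
ee_rot: [-2.002, -2.419, 0.001]
ft_force: [0.2, -0.8, -0.5]
opening: 0.0599
```

move_arm:
  moves:
    - {"x":0,"y":0,"z":0,"wx":0,"wy":0,"wz":0}
    - {"x":0,"y":0,"z":0,"wx":0,"wy":0,"wz":0}
    - {"x":0,"y":0,"z":0,"wx":0,"wy":0,"wz":0}
    - {"x":0,"y":0,"z":0,"wx":0,"wy":0,"wz":0}
    - {"x":0,"y":0,"z":0,"wx":0,"wy":0,"wz":0}
    - {"x":0,"y":0,"z":0,"wx":0,"wy":0,"wz":0}
    - {"x":0,"y":0,"z":0,"wx":0,"wy":0,"wz":0}
    - {"x":0,"y":0,"z":0,"wx":0,"wy":0,"wz":0}
  jaw: 0.8
  squeeze: 20

```text
t: 20.05
tcp_pos: [0.534, -0.2357, 0.0446]
ee_rot: [2.003, 2.42, -0.001]
ft_force: [-0.3, -0.5, -0.4]
opening: 0.0101
```

```bash
python3 - <<'E'
from h import *
s=arm.observe();print(s['tcp_pos'],s['opening'],s['ft_force'])
for c in ['side']: snap(c,c+'16')
im=cv2.imread('pics/side16.png')[100:220,280:400]
cv2.imwrite('pics/c16.png',cv2.resize(im,(500,500),interpolation=cv2.INTER_CUBIC))
E
```

```text
[ 0.53396143 -0.23567101  0.04464026] 0.010101362132201929 [-0.31978632 -0.5339265  -0.38902865]
```

View pics/c16.png

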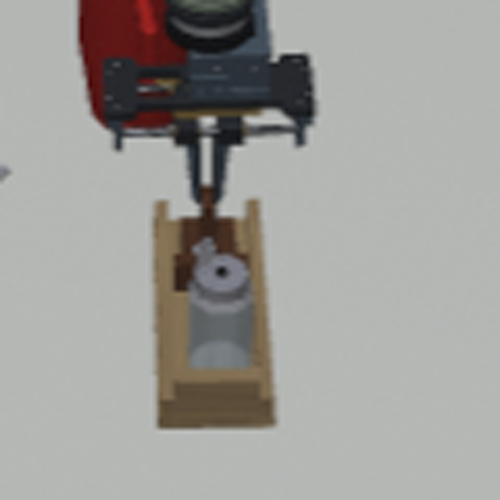

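move_arm:
  moves:
    - {"x":0,"y":0,"z":0,"wx":0,"wy":0,"wz":0}
    - {"x":0,"y":0,"z":0,"wx":0,"wy":0,"wz":0}

```text
t: 20.27
tcp_pos: [0.5339, -0.2356, 0.0445]
ee_rot: [2.003, 2.42, -0.001]
ft_force: [0.5, 0.3, 0.4]
opening: 0.0082
```

```bash
python3 - <<'E'
from h import *
s=arm.observe();print(s['tcp_pos'],s['opening'],s['ft_force'])
im=get_image('wrist')
cv2.imwrite('pics/w17.png',im[:,:,::-1])
o=np.array([.5125,-.1297])
c=get_calibration('wrist');print(proj('wrist',s['tcp_pos'],c))
E
```

```text
[ 0.53391765 -0.23564665  0.04453682] 0.008177707603268802 [0.52918513 0.27739557 0.43417893]
[318.93831218 216.67126135]
```

View pics/w17.png

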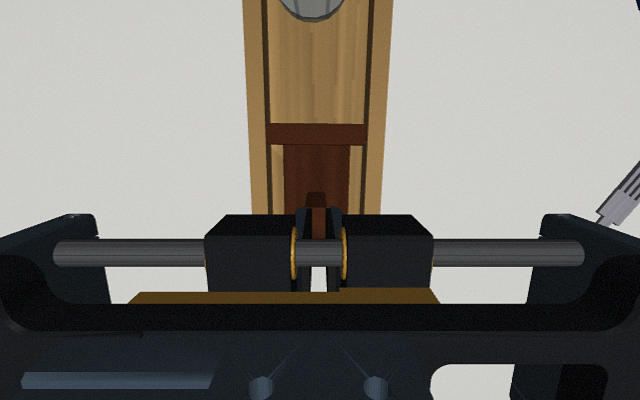

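```bash
python3 - <<'E'
from h import *
c=get_calibration('wrist');t=arm.observe()['tcp_pos'];R=Rn.from_rotvec(arm.observe()['ee_rot'])
for n,p,z in [('finfront',(316,193),.07),('finfrontL',(306,193),.07),('finR',(327,193),.07),('kfront',(316,124),.048),('kback',(316,145),.048)]:
    q=atz('wrist',*p,z,c);print(n,q,'tool',(R.inv().apply(q-t)*1000).round(1))
im=cv2.imread('pics/w17.png')[110:300,240:400];cv2.imwrite('pics/w17c.png',cv2.resize(im,None,fx=4,fy=3,interpolation=cv2.INTER_CUBIC))
E
```

```text
finfront [ 0.52767739 -0.2129214   0.07      ] tool [ 23.5  -1.9 -25.5]
finfrontL [ 0.52163157 -0.21407271  0.07      ] tool [ 23.5  -8.  -25.5]
finR [ 0.53432782 -0.21165496  0.07      ] tool [ 23.5   4.9 -25.5]
kfront [ 0.51986957 -0.17240121  0.048     ] tool [64.8 -2.  -3.5]
kback [ 0.52239008 -0.18576834  0.048     ] tool [51.2 -2.  -3.5]
```

View pics/w17c.png

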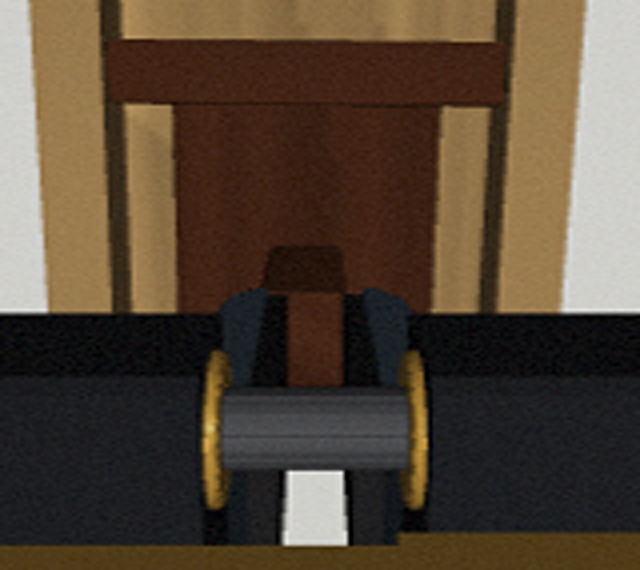

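Opening reads 8.2 mm on a 14 mm fin, which is odd. I'll test by sliding 2 cm and watching whether the keeper follows.

move_arm:
  moves:
    - {"x":0.4,"y":0,"z":0,"wx":0,"wy":0,"wz":0}
    - {"x":0.4,"y":0,"z":0,"wx":0,"wy":0,"wz":0}
    - {"x":0.4,"y":0,"z":0,"wx":0,"wy":0,"wz":0}
    - {"x":0.4,"y":0,"z":0,"wx":0,"wy":0,"wz":0}
    - {"x":0.4,"y":0,"z":0,"wx":0,"wy":0,"wz":0}
    - {"x":0,"y":0,"z":0,"wx":0,"wy":0,"wz":0}

```text
t: 20.82
tcp_pos: [0.5299, -0.215, 0.0446]
ee_rot: [-2.002, -2.421, 0.001]
ft_force: [-0.1, 0.3, 0.3]
opening: 0.0083
```

```bash
python3 - <<'E'
from h import *
s=arm.observe();print(s['tcp_pos'],s['opening'],s['ft_force'])
c=get_calibration('wrist');im=snap('wrist','w18')
im=cv2.imread('pics/w18.png')[60:300,220:420];cv2.imwrite('pics/w18c.png',cv2.resize(im,None,fx=4,fy=2.5,interpolation=cv2.INTER_CUBIC))
E
```

```text
[ 0.52985841 -0.21501983  0.04460174] 0.008336506431570767 [-0.06240981  0.31585362  0.30835949]
```

View pics/w18c.png

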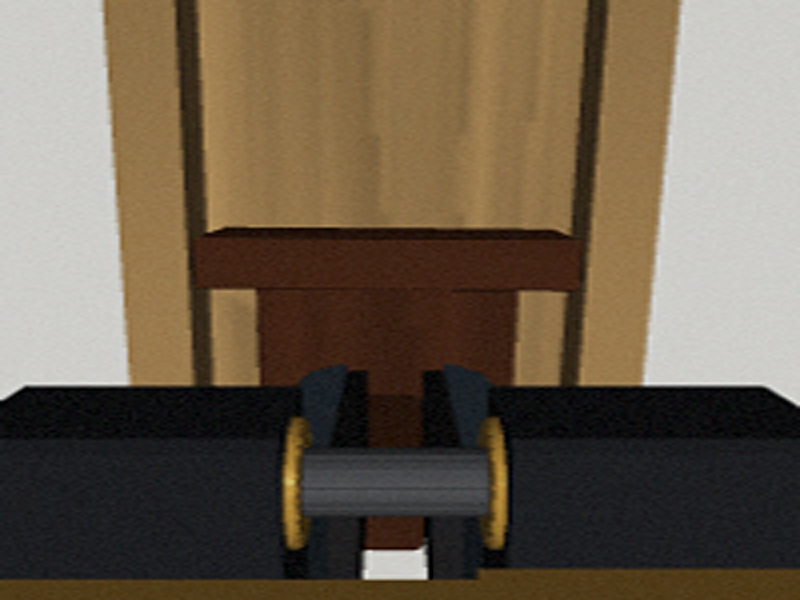

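```bash
python3 - <<'E'
from h import *
s=arm.observe();snap('side','s19');snap('top','t19')
im=cv2.imread('pics/side19.png') if 0 else cv2.imread('pics/s19.png')
t=s['tcp_pos'];print(proj('side',t),proj('top',t))
y=np.array([-.185,.983]);x=np.array([.983,.185]);o=np.array([.5125,-.1297])
W=lambda cx,cy,z:np.r_[o+x*cx/1000+y*cy/1000,z]
c0,r0,k=300,100,8
a=cv2.resize(im[r0:r0+75,c0:c0+70],None,fx=8,fy=8,interpolation=cv2.INTER_CUBIC)
P=lambda p:tuple(int(v) for v in ((proj('side',p)-[c0,r0]+.5)*k))
cv2.circle(a,P(t),4,(0,0,255),-1)
cv2.polylines(a,[np.array([P(W(*q,.07)) for q in [(-7,-122),(7,-122),(7,-92),(-7,-92)]])],True,(255,0,255),1)
cv2.imwrite('pics/s19c.png',a)
E
```

```text
[328.98204426 154.95730937] [390.71064094 191.58449354]
```

View pics/s19c.png

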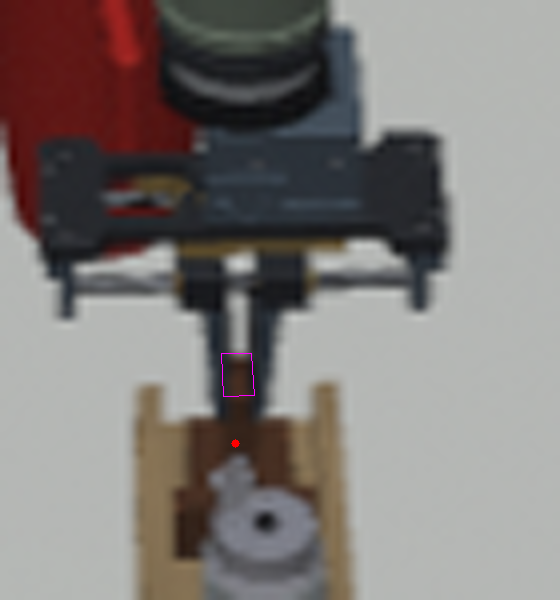

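The keeper did not follow: the fingers slid past the fin with almost no force, so the pads are not gripping it. Instead I'll push the fin from behind with closed fingers. I'll open, lift, go back, close and descend.

move_arm:
  moves:
    - {"x":0,"y":0,"z":0,"wx":0,"wy":0,"wz":0}
    - {"x":0,"y":0,"z":0,"wx":0,"wy":0,"wz":0}
    - {"x":0,"y":0,"z":-1.5,"wx":0,"wy":0,"wz":0}
    - {"x":0,"y":0,"z":-2.0,"wx":0,"wy":0,"wz":0}
    - {"x":0,"y":0,"z":-2.0,"wx":0,"wy":0,"wz":0}
    - {"x":-2.9,"y":-0.1,"z":-1.0,"wx":0,"wy":0,"wz":0}
    - {"x":-2.9,"y":-0.1,"z":0,"wx":0,"wy":0,"wz":0}
    - {"x":0,"y":0,"z":0,"wx":0,"wy":0,"wz":0}
    - {"x":0,"y":0,"z":0,"wx":0,"wy":0,"wz":0}
  jaw: 3

```text
t: 21.72
tcp_pos: [0.539, -0.2744, 0.1095]
ee_rot: [2.005, 2.418, -0.001]
ft_force: [0.1, -0.5, 0.1]
opening: 0.0301
```

move_arm:
  moves:
    - {"x":0,"y":0,"z":0,"wx":0,"wy":0,"wz":0}
    - {"x":0,"y":0,"z":0,"wx":0,"wy":0,"wz":0}
    - {"x":0,"y":0,"z":0,"wx":0,"wy":0,"wz":0}
    - {"x":0,"y":0,"z":0,"wx":0,"wy":0,"wz":0}
  jaw: 0

```text
t: 22.05
tcp_pos: [0.5389, -0.2725, 0.1095]
ee_rot: [2.002, 2.421, -0.001]
ft_force: [-0.1, -0.6, 0.1]
opening: 0.0063
```

```bash
python3 - <<'E'
from h import *
s=arm.observe();t=s['tcp_pos'];print(t,s['opening'])
y=np.array([-.185,.983]);x=np.array([.983,.185]);o=np.array([.5125,-.1297])
print('cx,cy',(t[:2]-o)@x,(t[:2]-o)@y)
c=get_calibration('wrist');im=snap('wrist','w20')
a=cv2.resize(im[60:300,220:420,::-1],None,fx=4,fy=2.5,interpolation=cv2.INTER_CUBIC)
W=lambda cx,cy,z:np.r_[o+x*cx/1000+y*cy/1000,z]
P=lambda p:tuple(int(v) for v in ((proj('wrist',p,c)-[220,60]+.5)*[4,2.5]))
cv2.polylines(a,[np.array([P(W(*q,.07)) for q in [(-7,-122),(7,-122),(7,-92),(-7,-92)]])],True,(255,0,255),1)
cv2.polylines(a,[np.array([P(W(*q,.036)) for q in [(-48,-140),(48,-140),(48,95),(-48,95)]])],True,(0,255,0),1)
cv2.imwrite('pics/w20c.png',a)
E
```

```text
[ 0.53891946 -0.27248929  0.10948114] 0.006292015761242123
cx,cy -0.0004456905963792022 -0.1452494739614797
```

View pics/w20c.png

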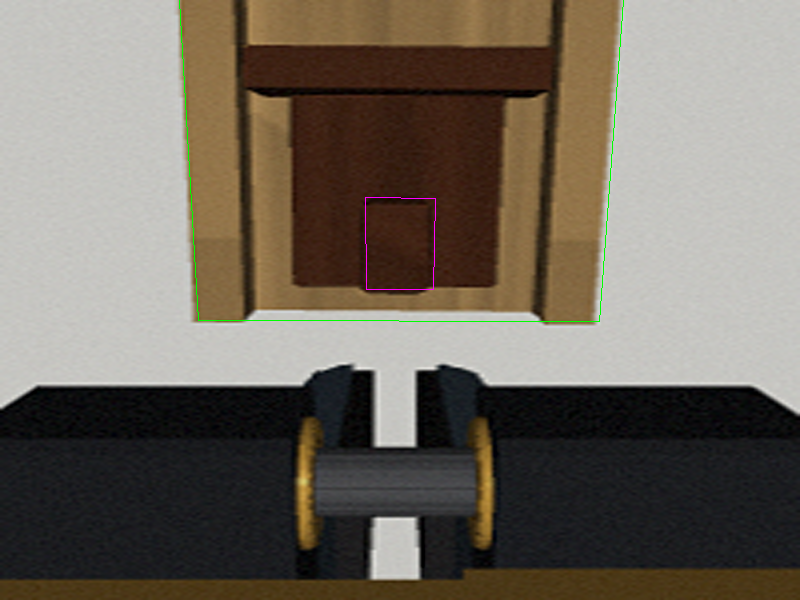

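move_arm:
  moves:
    - {"x":0,"y":0,"z":1.5,"wx":0,"wy":0,"wz":0}
    - {"x":0,"y":0,"z":2.0,"wx":0,"wy":0,"wz":0}
    - {"x":0,"y":0,"z":2.0,"wx":0,"wy":0,"wz":0}
    - {"x":0,"y":0,"z":1.2,"wx":0,"wy":0,"wz":0}
    - {"x":0,"y":0,"z":0.5,"wx":0,"wy":0,"wz":0}
    - {"x":0,"y":0,"z":0,"wx":0,"wy":0,"wz":0}
    - {"x":0,"y":0,"z":0,"wx":0,"wy":0,"wz":0}

```text
t: 22.68
tcp_pos: [0.5395, -0.2734, 0.0381]
ee_rot: [2.002, 2.419, -0.001]
ft_force: [-0.3, 0.1, 0.2]
opening: 0.0009
```

move_arm:
  moves:
    - {"x":0.3,"y":0,"z":0,"wx":0,"wy":0,"wz":0}
    - {"x":0.3,"y":0,"z":0,"wx":0,"wy":0,"wz":0}
    - {"x":0.4,"y":0,"z":0,"wx":0,"wy":0,"wz":0}
    - {"x":0.5,"y":0,"z":0,"wx":0,"wy":0,"wz":0}
    - {"x":0.5,"y":0,"z":0,"wx":0,"wy":0,"wz":0}
    - {"x":0.5,"y":0,"z":0,"wx":0,"wy":0,"wz":0}
    - {"x":0.5,"y":0,"z":0,"wx":0,"wy":0,"wz":0}

```text
t: 23.27
tcp_pos: [0.5337, -0.2435, 0.0379]
ee_rot: [2.002, 2.419, -0.001]
ft_force: [0.5, -1.0, 0.8]
opening: 0.0003
```

```bash
python3 - <<'E'
from h import *
s=arm.observe();t=s['tcp_pos'];print(t,s['opening'],s['ft_force'])
y=np.array([-.185,.983]);x=np.array([.983,.185]);o=np.array([.5125,-.1297])
print('cx,cy',(t[:2]-o)@x,(t[:2]-o)@y)
im=snap('wrist','w21');cv2.imwrite('pics/w21c.png',cv2.resize(im[0:300,220:420,::-1],None,fx=3.5,fy=2,interpolation=cv2.INTER_CUBIC))
E
```

```text
[ 0.53367958 -0.24346695  0.03791359] 0.0003103196433501895 [ 0.49845258 -0.9969294   0.81587643]
cx,cy -0.00022735499290049105 -0.11575113626676965
```

View pics/w21c.png

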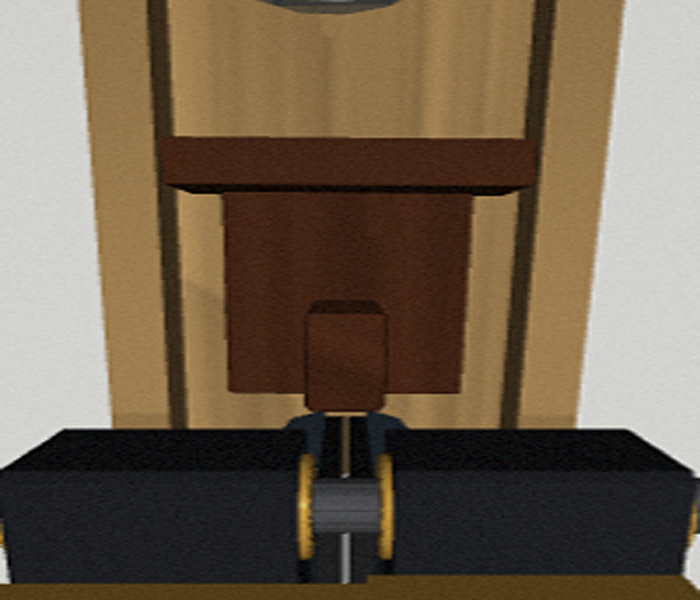

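The keeper is moving, pushed at its fin at about 1 N. I'll continue.

move_arm:
  moves:
    - {"x":0.5,"y":0,"z":0,"wx":0,"wy":0,"wz":0}
    - {"x":0.5,"y":0,"z":0,"wx":0,"wy":0,"wz":0}
    - {"x":0.5,"y":0,"z":0,"wx":0,"wy":0,"wz":0}
    - {"x":0.5,"y":0,"z":0,"wx":0,"wy":0,"wz":0}
    - {"x":0.5,"y":0,"z":0,"wx":0,"wy":0,"wz":0}
    - {"x":0.5,"y":0,"z":0,"wx":0,"wy":0,"wz":0}
    - {"x":0.4,"y":0,"z":0,"wx":0,"wy":0,"wz":0}
    - {"x":0.3,"y":0,"z":0,"wx":0,"wy":0,"wz":0}
    - {"x":0.2,"y":0,"z":0,"wx":0,"wy":0,"wz":0}

```text
t: 24.07
tcp_pos: [0.5261, -0.2051, 0.0375]
ee_rot: [2.003, 2.42, -0.001]
ft_force: [1.0, -1.5, 0.4]
opening: 0.0005
```

move_arm:
  moves:
    - {"x":0.2,"y":0,"z":0,"wx":0,"wy":0,"wz":0}
    - {"x":0.2,"y":0,"z":0,"wx":0,"wy":0,"wz":0}
    - {"x":0.2,"y":0,"z":0,"wx":0,"wy":0,"wz":0}
    - {"x":0.2,"y":0,"z":0,"wx":0,"wy":0,"wz":0}
    - {"x":0.2,"y":0,"z":0,"wx":0,"wy":0,"wz":0}

```text
t: 24.48
tcp_pos: [0.5245, -0.1962, 0.0376]
ee_rot: [2.002, 2.419, -0.001]
ft_force: [1.5, -3.1, -0.7]
opening: 0.0004
```

```bash
python3 - <<'E'
from h import *
s=arm.observe();t=s['tcp_pos'];print(t,s['opening'],s['ft_force'])
y=np.array([-.185,.983]);x=np.array([.983,.185]);o=np.array([.5125,-.1297])
print('cx,cy',(t[:2]-o)@x,(t[:2]-o)@y)
im=snap('wrist','w22');cv2.imwrite('pics/w22c.png',cv2.resize(im[0:300,220:420,::-1],None,fx=3.5,fy=2,interpolation=cv2.INTER_CUBIC))
E
```

```text
[ 0.52452885 -0.1961668   0.0376342 ] 0.0003821833258551152 [ 1.48638397 -3.12876691 -0.69269212]
cx,cy -0.00047200102861115576 -0.06756220114488908
```

View pics/w22c.png

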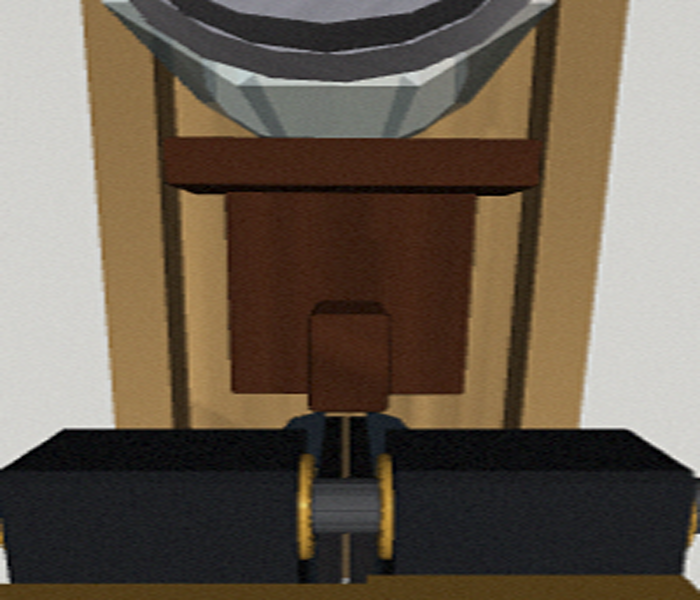

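Keeper touches the dispenser, with force risen to about 3.5 N. I'll ease on.

move_arm:
  moves:
    - {"x":0.15,"y":0,"z":0,"wx":0,"wy":0,"wz":0}
    - {"x":0.15,"y":0,"z":0,"wx":0,"wy":0,"wz":0}
    - {"x":0.15,"y":0,"z":0,"wx":0,"wy":0,"wz":0}
    - {"x":0.15,"y":0,"z":0,"wx":0,"wy":0,"wz":0}

```text
t: 24.87
tcp_pos: [0.5233, -0.1899, 0.0376]
ee_rot: [2.002, 2.419, -0.001]
ft_force: [1.2, -4.0, -0.6]
opening: 0.0005
```

move_arm:
  moves:
    - {"x":0.1,"y":0,"z":0,"wx":0,"wy":0,"wz":0}
    - {"x":0.1,"y":0,"z":0,"wx":0,"wy":0,"wz":0}
    - {"x":0.1,"y":0,"z":0,"wx":0,"wy":0,"wz":0}

```text
t: 25.12
tcp_pos: [0.5228, -0.1869, 0.0376]
ee_rot: [2.003, 2.419, -0.001]
ft_force: [2.0, -3.2, 0.6]
opening: 0.0003
```

move_arm:
  moves:
    - {"x":0.1,"y":0,"z":0,"wx":0,"wy":0,"wz":0}
    - {"x":0.1,"y":0,"z":0,"wx":0,"wy":0,"wz":0}

```text
t: 25.28
tcp_pos: [0.5224, -0.1849, 0.0376]
ee_rot: [2.002, 2.419, -0.001]
ft_force: [1.4, -3.3, 1.1]
opening: 0.0003
```

move_arm:
  moves:
    - {"x":0.1,"y":0,"z":0,"wx":0,"wy":0,"wz":0}
    - {"x":0.1,"y":0,"z":0,"wx":0,"wy":0,"wz":0}

```text
t: 25.45
tcp_pos: [0.5224, -0.1842, 0.0377]
ee_rot: [2.0, 2.419, -0.003]
ft_force: [2.4, -9.1, -1.3]
opening: 0.0006
```

move_arm:
  moves:
    - {"x":0.1,"y":0,"z":0,"wx":0,"wy":0,"wz":0}
    - {"x":0,"y":0,"z":0,"wx":0,"wy":0,"wz":0}

```text
t: 25.62
tcp_pos: [0.5224, -0.1841, 0.0379]
ee_rot: [1.998, 2.418, -0.004]
ft_force: [2.3, -9.0, -1.8]
opening: 0.0005
```

```bash
python3 - <<'E'
from h import *
s=arm.observe();t=s['tcp_pos'];print(t,s['ft_force'])
y=np.array([-.185,.983]);x=np.array([.983,.185]);o=np.array([.5125,-.1297])
print('cx,cy',(t[:2]-o)@x,(t[:2]-o)@y)
snap('side','s23');im=cv2.imread('pics/s23.png')
cv2.imwrite('pics/s23c.png',cv2.resize(im[130:220,290:380],None,fx=6,fy=6,interpolation=cv2.INTER_CUBIC))
E
```

```text
[ 0.52242874 -0.18409234  0.03785246] [ 2.29484486 -8.97998532 -1.83749309]
cx,cy -0.00030262674656504146 -0.0553044864147167
```

View pics/s23c.png

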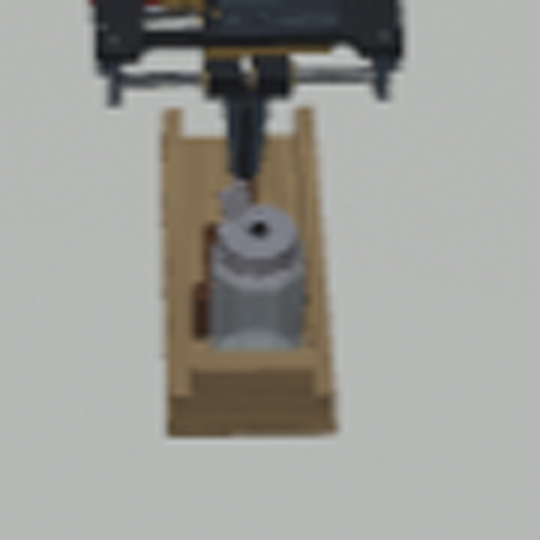

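The keeper is snug: force rose to about 9 N, with an estimated 0.092. Now I'll back off, rise, and turn so the closed fingers can sweep the flap along the dispenser's -x.

move_arm:
  moves:
    - {"x":-0.4,"y":0,"z":0,"wx":0,"wy":0,"wz":0}
    - {"x":-1.5,"y":0,"z":0,"wx":0,"wy":0,"wz":0}
    - {"x":-1.5,"y":0,"z":-1.0,"wx":0,"wy":0,"wz":0}
    - {"x":-1.0,"y":0,"z":-3.0,"wx":0,"wy":0,"wz":0}
    - {"x":-1.0,"y":0,"z":-4.0,"wx":0,"wy":0,"wz":0}
    - {"x":0,"y":0,"z":-4.0,"wx":0,"wy":0,"wz":0}
    - {"x":0,"y":0,"z":-4.0,"wx":0,"wy":0,"wz":0}
    - {"x":0,"y":0,"z":-4.0,"wx":0,"wy":0,"wz":0}
    - {"x":0,"y":0,"z":0,"wx":0,"wy":0,"wz":0}
    - {"x":0,"y":0,"z":0,"wx":0,"wy":0,"wz":0}

```text
t: 26.5
tcp_pos: [0.5323, -0.2354, 0.2399]
ee_rot: [2.001, 2.417, 0.002]
ft_force: [-0.2, 0.0, -1.1]
opening: 0.0006
```

```bash
python3 - <<'E'
from h import *
s=arm.observe();print(s['joints'].round(2))
to([.56,-.10,.24],toolR(2.54))
c=get_calibration('wrist');pickle.dump(c,open('w24.pkl','wb'));snap('wrist','w24')
E
```

```text
[-0.44  0.3   1.45  0.    1.39 -0.62]
t 26.5 tcp [ 0.5323 -0.2354  0.2399] shift cm(tool) [12.78  5.25 -0.02] rot [ 0.002  0.003 -0.781] rows 4.0 7.0
```

View pics/w24.png

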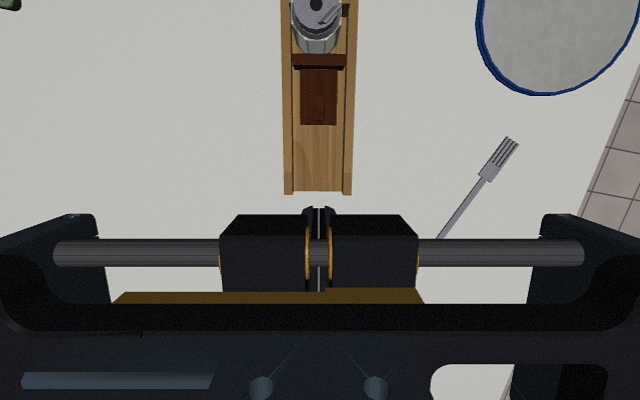

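move_arm:
  moves:
    - {"x":2.56,"y":1.05,"z":0,"wx":0,"wy":0,"wz":0}
    - {"x":2.56,"y":1.05,"z":0,"wx":0,"wy":0,"wz":0}
    - {"x":2.56,"y":1.05,"z":0,"wx":0,"wy":0,"wz":0}
    - {"x":2.56,"y":1.05,"z":0,"wx":0,"wy":0,"wz":0}
    - {"x":2.56,"y":1.05,"z":0,"wx":0,"wy":0,"wz":0}

```text
t: 26.97
tcp_pos: [0.5578, -0.0979, 0.2347]
ee_rot: [-2.0, -2.416, 0.005]
ft_force: [-0.0, -0.7, 0.4]
opening: 0.0005
```

move_arm:
  moves:
    - {"x":0,"y":0,"z":0,"wx":0,"wy":0,"wz":-0.112}
    - {"x":0,"y":0,"z":0,"wx":0,"wy":0,"wz":-0.112}
    - {"x":0,"y":0,"z":0,"wx":0,"wy":0,"wz":-0.112}
    - {"x":0,"y":0,"z":0,"wx":0,"wy":0,"wz":-0.112}
    - {"x":0,"y":0,"z":0,"wx":0,"wy":0,"wz":-0.112}
    - {"x":0,"y":0,"z":0,"wx":0,"wy":0,"wz":-0.112}
    - {"x":0,"y":0,"z":0,"wx":0,"wy":0,"wz":-0.112}
    - {"x":0,"y":0,"z":0,"wx":0,"wy":0,"wz":0}
    - {"x":0,"y":0,"z":0,"wx":0,"wy":0,"wz":0}
    - {"x":0,"y":0,"z":0,"wx":0,"wy":0,"wz":0}

```text
t: 27.8
tcp_pos: [0.5587, -0.0992, 0.2361]
ee_rot: [-0.929, -2.998, 0.001]
ft_force: [-0.0, 0.8, 0.5]
opening: 0.0003
```

```bash
python3 - <<'E'
from h import *
to([.56,-.10,.24],toolR(2.54))
c=get_calibration('wrist');pickle.dump(c,open('w25.pkl','wb'));im=snap('wrist','w25')
cv2.imwrite('pics/w25c.png',cv2.resize(im[80:220,240:400,::-1],None,fx=4.5,fy=4,interpolation=cv2.INTER_CUBIC))
E
```

```text
t 27.8 tcp [ 0.5587 -0.0992  0.2361] shift cm(tool) [-0.15  0.01 -0.39] rot [-0.002 -0.002  0.   ] rows 1.0 1.0
```

View pics/w25.png

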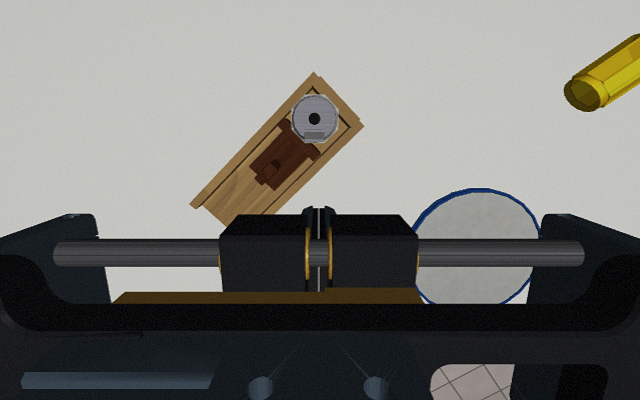

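View pics/w25c.png

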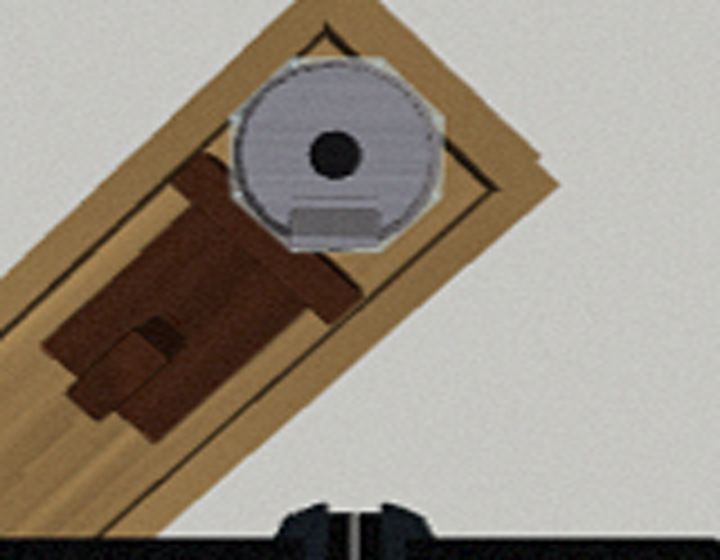

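```bash
python3 - <<'E'
from h import *
c=pickle.load(open('w25.pkl','rb'))
a=atz('wrist',314.4,118.8,.128,c);tip=atz('wrist',314.6,139.2,.148,c);tipL=atz('wrist',240+290/4.5,138,.148,c);tipR=atz('wrist',240+380/4.5,138,.148,c)
s=arm.observe();R=Rn.from_rotvec(s['ee_rot'])
y=np.array([-.185,.983]);x=np.array([.983,.185]);o=np.array([.5125,-.1297])
print('axis',a,'cx cy',(a[:2]-o)@x,(a[:2]-o)@y)
for p in [a,tip,tipL,tipR]: print((R.inv().apply(p-s['tcp_pos'])*1000).round(1))
E
```

```text
axis [ 0.49760534 -0.06331401  0.128     ] cx cy -0.00236003783637283 0.06801294179468854
[ 70.7  -4.8 108.6]
[51.2 -4.4 88.6]
[ 52.3 -14.3  88.6]
[52.3  5.1 88.5]
```

move_arm:
  moves:
    - {"x":0,"y":-0.2,"z":2.0,"wx":0,"wy":0,"wz":0}
    - {"x":0,"y":-0.25,"z":2.5,"wx":0,"wy":0,"wz":0}
    - {"x":0,"y":0,"z":2.5,"wx":0,"wy":0,"wz":0}
    - {"x":0,"y":0,"z":1.6,"wx":0,"wy":0,"wz":0}
    - {"x":0,"y":0,"z":0.6,"wx":0,"wy":0,"wz":0}
    - {"x":0.5,"y":0,"z":0,"wx":0,"wy":0,"wz":0}
    - {"x":0.5,"y":0,"z":0,"wx":0,"wy":0,"wz":0}
    - {"x":0.5,"y":0,"z":0,"wx":0,"wy":0,"wz":0}
    - {"x":0.5,"y":0,"z":0,"wx":0,"wy":0,"wz":0}

```text
t: 28.6
tcp_pos: [0.5406, -0.0916, 0.1469]
ee_rot: [0.926, 2.999, -0.001]
ft_force: [0.3, 0.2, 0.2]
opening: 0.0005
```

```bash
python3 - <<'E'
from h import *
s=arm.observe();R=Rn.from_rotvec(s['ee_rot']);a=np.array([.4976,-.0633,.128])
print(s['tcp_pos'],s['ft_force'],'axis in tool mm',(R.inv().apply(a-s['tcp_pos'])*1000).round(1))
im=snap('wrist','w26');cv2.imwrite('pics/w26c.png',cv2.resize(im[60:260,220:420,::-1],None,fx=3.5,fy=2.9,interpolation=cv2.INTER_CUBIC))
E
```

```text
[ 0.54063671 -0.09161692  0.14687442] [0.27045428 0.18950423 0.18216887] axis in tool mm [51.6 -0.9 18.7]
```

View pics/w26c.png

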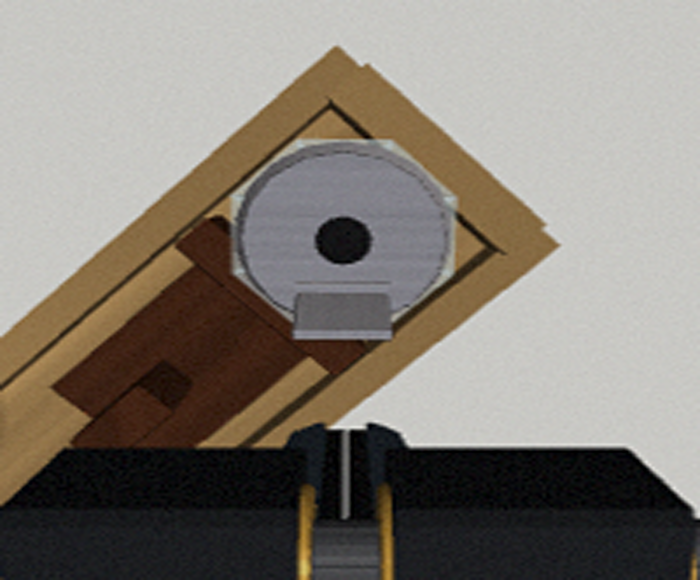

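move_arm:
  moves:
    - {"x":0.4,"y":0,"z":0.3,"wx":0,"wy":0,"wz":0}
    - {"x":0.4,"y":0,"z":0.3,"wx":0,"wy":0,"wz":0}
    - {"x":0.4,"y":0,"z":0,"wx":0,"wy":0,"wz":0}
    - {"x":0.2,"y":0,"z":0,"wx":0,"wy":0,"wz":0}
    - {"x":0.2,"y":0,"z":0,"wx":0,"wy":0,"wz":0}
    - {"x":0.2,"y":0,"z":0,"wx":0,"wy":0,"wz":0}
    - {"x":0.2,"y":0,"z":0,"wx":0,"wy":0,"wz":0}
    - {"x":0.2,"y":0,"z":0,"wx":0,"wy":0,"wz":0}

```text
t: 29.32
tcp_pos: [0.5222, -0.0794, 0.1395]
ee_rot: [0.926, 3.001, -0.001]
ft_force: [-0.4, -0.2, 0.4]
opening: 0.0005
```

```bash
python3 - <<'E'
from h import *
s=arm.observe();R=Rn.from_rotvec(s['ee_rot']);a=np.array([.4976,-.0633,.128])
print(s['tcp_pos'],s['ft_force'],'axis in tool mm',(R.inv().apply(a-s['tcp_pos'])*1000).round(1))
im=snap('wrist','w27');cv2.imwrite('pics/w27c.png',cv2.resize(im[60:260,220:420,::-1],None,fx=3.5,fy=2.9,interpolation=cv2.INTER_CUBIC))
E
```

```text
[ 0.5221737  -0.07942472  0.13950432] [-0.42012595 -0.16038551  0.4034448 ] axis in tool mm [29.4 -0.5 11.5]
```

View pics/w27c.png

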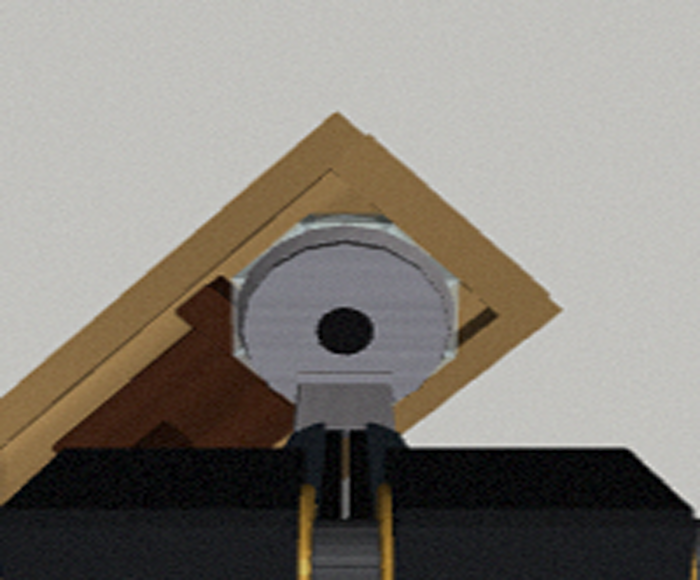

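move_arm:
  moves:
    - {"x":0.2,"y":0,"z":0,"wx":0,"wy":0,"wz":0}
    - {"x":0.2,"y":0,"z":0,"wx":0,"wy":0,"wz":0}
    - {"x":0.2,"y":0,"z":0,"wx":0,"wy":0,"wz":0}
    - {"x":0.2,"y":0,"z":0,"wx":0,"wy":0,"wz":0}

```text
t: 29.7
tcp_pos: [0.5154, -0.0749, 0.1395]
ee_rot: [0.927, 3.001, -0.001]
ft_force: [-0.7, -1.0, -0.1]
opening: 0.0005
```

```bash
python3 - <<'E'
from h import *
s=arm.observe();R=Rn.from_rotvec(s['ee_rot']);a=np.array([.4976,-.0633,.128])
print(s['tcp_pos'],s['ft_force'],'axis in tool mm',(R.inv().apply(a-s['tcp_pos'])*1000).round(1))
im=snap('wrist','w28');A=cv2.resize(im[60:260,220:420,::-1],(500,500),interpolation=cv2.INTER_CUBIC)
im=snap('side','s28');B=cv2.resize(im[130:190,300:360,::-1],(300,500)[::1],interpolation=cv2.INTER_CUBIC)
cv2.imwrite('pics/w28c.png',np.hstack([A,B]))
E
```

```text
[ 0.51540353 -0.07488752  0.13946776] [-0.67183956 -0.99019356 -0.13206187] axis in tool mm [21.2 -0.5 11.5]
```

View pics/w28c.png

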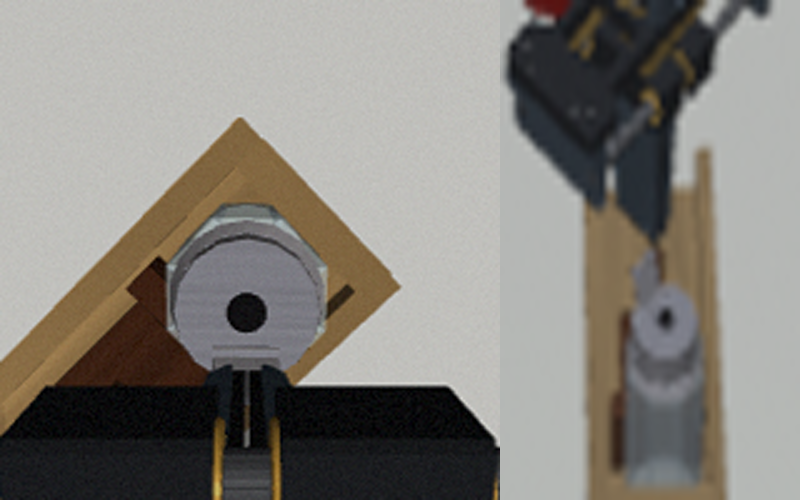

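```bash
python3 - <<'E'
from h import *
s=arm.observe();R=Rn.from_rotvec(s['ee_rot']);t=s['tcp_pos']
im=cv2.imread('pics/s28.png')[125:185,295:365]
k=10;B=cv2.resize(im,None,fx=k,fy=k,interpolation=cv2.INTER_CUBIC)
P=lambda p:tuple(int(v) for v in ((proj('side',p)-[295,125]+.5)*k))
for d,col in [((0,0,0),(0,0,255)),((.016,0,0),(0,255,0)),((0,0,-.01),(255,0,0)),((0,0,-.02),(255,0,0)),((.016,.0135,0),(0,255,255)),((.016,-.0135,0),(0,255,255)),((-.016,.0135,0),(0,255,255)),((-.016,-.0135,0),(0,255,255))]: cv2.circle(B,P(t+R.apply(d)),3,col,-1)
cv2.circle(B,P([.4976,-.0633,.128]),4,(255,0,255),-1)
cv2.imwrite('pics/s28o.png',B)
E
```

```text
(no output)
```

View pics/s28o.png

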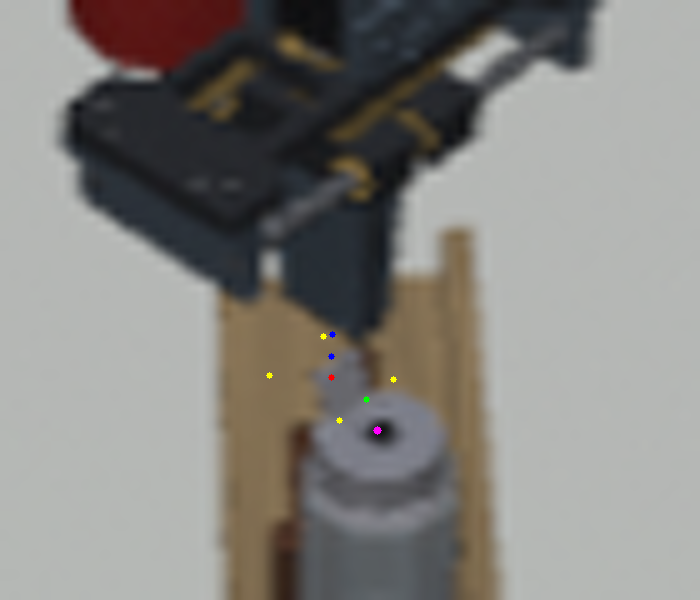

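```bash
python3 - <<'E'
from h import *
def ov(img,t,rv,half,name,box):
    R=Rn.from_rotvec(rv);r0,r1,c0,c1=box;k=8
    B=cv2.resize(cv2.imread(img)[r0:r1,c0:c1],None,fx=k,fy=k,interpolation=cv2.INTER_CUBIC)
    P=lambda p:tuple(int(v) for v in ((proj('side',p)-[c0,r0]+.5)*k))
    for sy in (-1,1):
        for d,col in [(0,(0,0,255)),(-.01,(0,255,0)),(-.02,(255,0,0)),(-.03,(255,255,0))]:
            for sx in(-.016,.016): cv2.circle(B,P(np.array(t)+R.apply([sx,sy*half,d])),3,col,-1)
    cv2.imwrite(name,B)
ov('pics/side13.png',[.5054,-.0693,.0637],[-2.085,-1.128,-1.212],.032,'pics/o13.png',(120,195,300,380))
ov('pics/side16.png',[.534,-.2357,.0446],[2.003,2.42,-.001],.005,'pics/o16.png',(110,180,295,370))
E
```

```text
(no output)
```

View pics/o13.png

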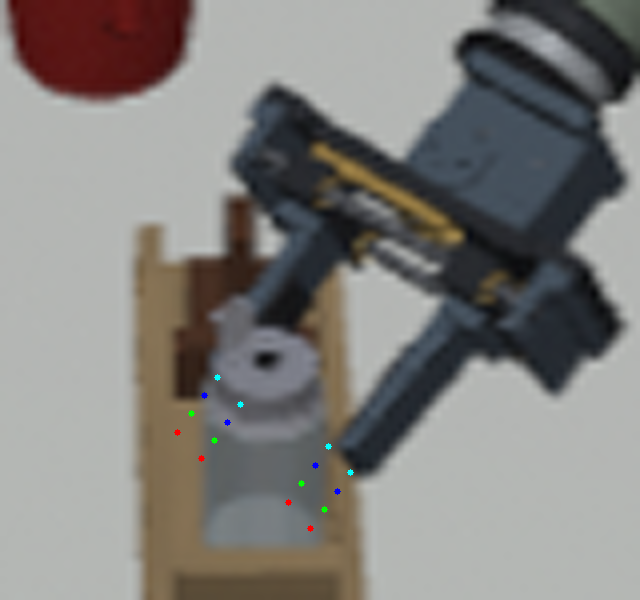

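View pics/o16.png

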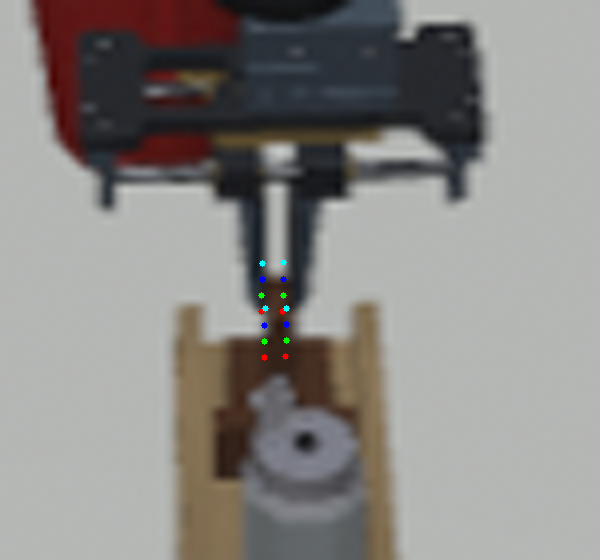

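The check against the side image shows the visible finger ends about 30 mm behind the reported TCP in every picture. That explains the missed fin grip, and means I'm still above the flap. I'll back off 3.5 cm, lower 2.8 cm and sweep again.

move_arm:
  moves:
    - {"x":-1.2,"y":0,"z":0,"wx":0,"wy":0,"wz":0}
    - {"x":-1.2,"y":0,"z":0,"wx":0,"wy":0,"wz":0}
    - {"x":-1.2,"y":0,"z":0,"wx":0,"wy":0,"wz":0}
    - {"x":0,"y":-0.05,"z":0.9,"wx":0,"wy":0,"wz":0}
    - {"x":0,"y":0,"z":0.9,"wx":0,"wy":0,"wz":0}
    - {"x":0,"y":0,"z":0.9,"wx":0,"wy":0,"wz":0}
    - {"x":0,"y":0,"z":0,"wx":0,"wy":0,"wz":0}
    - {"x":0,"y":0,"z":0,"wx":0,"wy":0,"wz":0}

```text
t: 30.47
tcp_pos: [0.5439, -0.0953, 0.1113]
ee_rot: [-0.926, -3.0, 0.001]
ft_force: [0.4, -0.5, -0.0]
opening: 0.0003
```

```bash
python3 - <<'E'
from h import *
s=arm.observe();R=Rn.from_rotvec(s['ee_rot']);a=np.array([.4976,-.0633,.128]);t=s['tcp_pos']
print(t,s['ft_force'],'axis in tool mm',(R.inv().apply(a-t)*1000).round(1))
snap('side','s29');im=cv2.imread('pics/s29.png')[125:185,295:365]
k=10;B=cv2.resize(im,None,fx=k,fy=k,interpolation=cv2.INTER_CUBIC)
P=lambda p:tuple(int(v) for v in ((proj('side',p)-[295,125]+.5)*k))
for dz in (-.025,-.03,-.035):
  for dx in (-.016,.016):
    for dy in (-.0135,.0135): cv2.circle(B,P(t+R.apply([dx,dy,dz])),2,{-.025:(0,0,255),-.03:(0,255,0),-.035:(255,0,0)}[dz],-1)
cv2.imwrite('pics/s29o.png',B)
E
```

```text
[ 0.54393702 -0.09534606  0.11128536] [ 0.43539803 -0.46369197 -0.03133519] axis in tool mm [ 56.4   0.3 -16.6]
```

View pics/s29o.png

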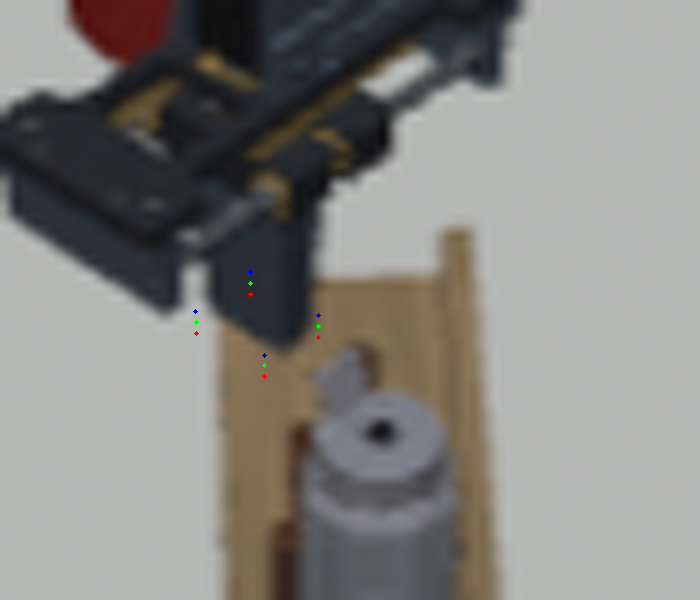

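move_arm:
  moves:
    - {"x":0.5,"y":0,"z":0,"wx":0,"wy":0,"wz":0}
    - {"x":0.5,"y":0,"z":0,"wx":0,"wy":0,"wz":0}
    - {"x":0.5,"y":0,"z":0,"wx":0,"wy":0,"wz":0}
    - {"x":0.3,"y":0,"z":0,"wx":0,"wy":0,"wz":0}
    - {"x":0.2,"y":0,"z":0,"wx":0,"wy":0,"wz":0}
    - {"x":0.2,"y":0,"z":0,"wx":0,"wy":0,"wz":0}
    - {"x":0.2,"y":0,"z":0,"wx":0,"wy":0,"wz":0}
    - {"x":0.2,"y":0,"z":0,"wx":0,"wy":0,"wz":0}

```text
t: 31.18
tcp_pos: [0.5236, -0.081, 0.1126]
ee_rot: [0.926, 3.001, -0.001]
ft_force: [0.4, -0.0, 0.8]
opening: 0.0002
```

```bash
cat > look.py <<'E'
from h import *
import sys
n=sys.argv[1]
s=arm.observe();R=Rn.from_rotvec(s['ee_rot']);a=np.array([.4976,-.0633,.128]);t=s['tcp_pos']
print(s['t'],t,s['ft_force'],'axis in tool mm',(R.inv().apply(a-t)*1000).round(1))
im=snap('wrist','wl'+n);A=cv2.resize(im[60:260,220:420,::-1],(400,500),interpolation=cv2.INTER_CUBIC)
im=snap('side','sl'+n);B=cv2.resize(im[135:185,305:345,::-1],(400,500),interpolation=cv2.INTER_CUBIC)
cv2.imwrite(f'pics/l{n}.png',np.hstack([A,B]))
E
python3 look.py 30
```

```text
31.1833 [ 0.52355087 -0.0809608   0.11256802] [ 0.39462197 -0.021955    0.80139661] axis in tool mm [ 31.4  -0.  -15.5]
```

View pics/l30.png

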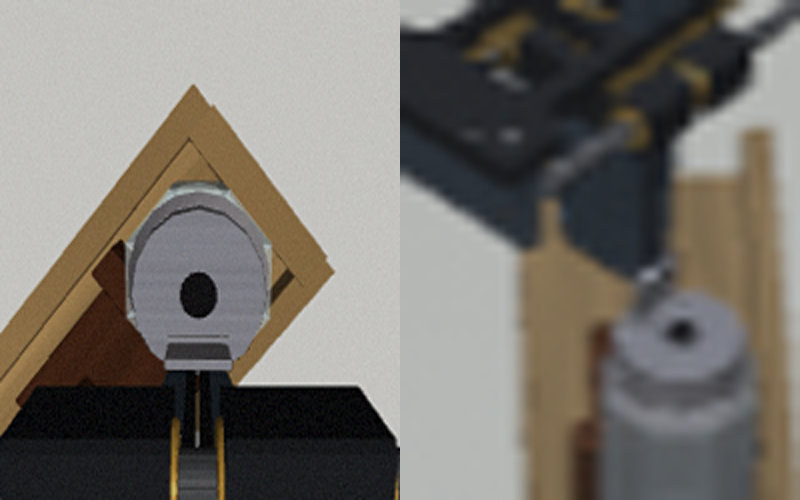

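Contact now: the flap has swung towards vertical and the dispenser stands still. Continuing.

move_arm:
  moves:
    - {"x":0.2,"y":0,"z":0,"wx":0,"wy":0,"wz":0}
    - {"x":0.2,"y":0,"z":0,"wx":0,"wy":0,"wz":0}
    - {"x":0.2,"y":0,"z":0,"wx":0,"wy":0,"wz":0}
    - {"x":0.2,"y":0,"z":0,"wx":0,"wy":0,"wz":0}

```text
t: 31.62
tcp_pos: [0.5168, -0.0764, 0.1124]
ee_rot: [0.927, 3.002, -0.001]
ft_force: [0.2, -0.1, 0.9]
opening: 0.0006
```

```bash
python3 look.py 31
```

```text
31.6167 [ 0.51675994 -0.07643902  0.112406  ] [ 0.20695068 -0.08765728  0.88827858] axis in tool mm [ 23.2   0.  -15.6]
```

View pics/l31.png

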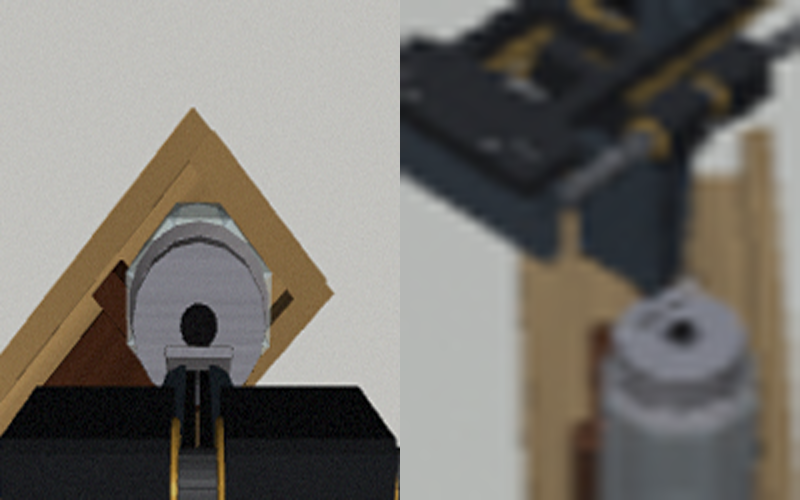

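Flap is closing well. Continuing 1.2 cm.

move_arm:
  moves:
    - {"x":0.2,"y":0,"z":0,"wx":0,"wy":0,"wz":0}
    - {"x":0.2,"y":0,"z":0,"wx":0,"wy":0,"wz":0}
    - {"x":0.2,"y":0,"z":0,"wx":0,"wy":0,"wz":0}
    - {"x":0.2,"y":0,"z":0,"wx":0,"wy":0,"wz":0}
    - {"x":0.2,"y":0,"z":0,"wx":0,"wy":0,"wz":0}
    - {"x":0.2,"y":0,"z":0,"wx":0,"wy":0,"wz":0}
    - {"x":0.2,"y":0,"z":0,"wx":0,"wy":0,"wz":0}

```text
t: 32.3
tcp_pos: [0.5052, -0.0685, 0.1125]
ee_rot: [0.926, 3.002, -0.001]
ft_force: [-0.2, -0.2, 1.3]
opening: 0.0003
```

```bash
python3 look.py 32
```

```text
32.3 [ 0.50517589 -0.06850623  0.11248139] [-0.1592055  -0.1929036   1.31248512] axis in tool mm [  9.2   0.  -15.5]
```

View pics/l32.png

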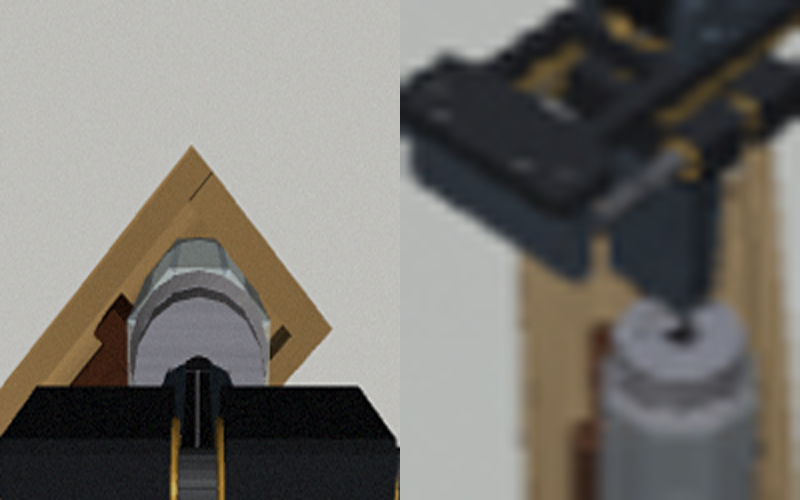

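move_arm:
  moves:
    - {"x":0,"y":0,"z":0.2,"wx":0,"wy":0,"wz":0}
    - {"x":0,"y":0,"z":0.2,"wx":0,"wy":0,"wz":0}
    - {"x":0,"y":0,"z":0.1,"wx":0,"wy":0,"wz":0}
    - {"x":0,"y":0,"z":0.1,"wx":0,"wy":0,"wz":0}

```text
t: 32.73
tcp_pos: [0.5053, -0.0687, 0.1062]
ee_rot: [0.927, 3.002, -0.001]
ft_force: [0.6, -1.0, 1.1]
opening: 0.0006
```

move_arm:
  moves:
    - {"x":0,"y":0,"z":0.1,"wx":0,"wy":0,"wz":0}
    - {"x":0,"y":0,"z":0.1,"wx":0,"wy":0,"wz":0}

```text
t: 32.9
tcp_pos: [0.5054, -0.0687, 0.1043]
ee_rot: [0.927, 3.002, -0.001]
ft_force: [-0.4, -0.1, 0.4]
opening: 0.0002
```

move_arm:
  moves:
    - {"x":0,"y":0,"z":0.1,"wx":0,"wy":0,"wz":0}
    - {"x":0,"y":0,"z":0,"wx":0,"wy":0,"wz":0}

```text
t: 33.07
tcp_pos: [0.5053, -0.0686, 0.1032]
ee_rot: [0.927, 3.002, -0.001]
ft_force: [-0.5, -0.4, 0.4]
opening: 0.0006
```

move_arm:
  moves:
    - {"x":0,"y":0,"z":0.1,"wx":0,"wy":0,"wz":0}
    - {"x":0,"y":0,"z":0,"wx":0,"wy":0,"wz":0}

```text
t: 33.23
tcp_pos: [0.5054, -0.0686, 0.1023]
ee_rot: [0.926, 3.002, -0.001]
ft_force: [0.1, 0.8, 0.5]
opening: 0.0007
```

move_arm:
  moves:
    - {"x":0,"y":0,"z":0.1,"wx":0,"wy":0,"wz":0}
    - {"x":0,"y":0,"z":0,"wx":0,"wy":0,"wz":0}

```text
t: 33.4
tcp_pos: [0.5053, -0.0686, 0.1013]
ee_rot: [0.926, 3.002, -0.001]
ft_force: [-0.6, 0.5, -0.1]
opening: 0.0006
```

```bash
python3 look.py 33
```

```text
33.4 [ 0.50534348 -0.06863392  0.10134606] [-0.57504758  0.47524708 -0.05882341] axis in tool mm [  9.4   0.  -26.7]
```

View pics/l33.png

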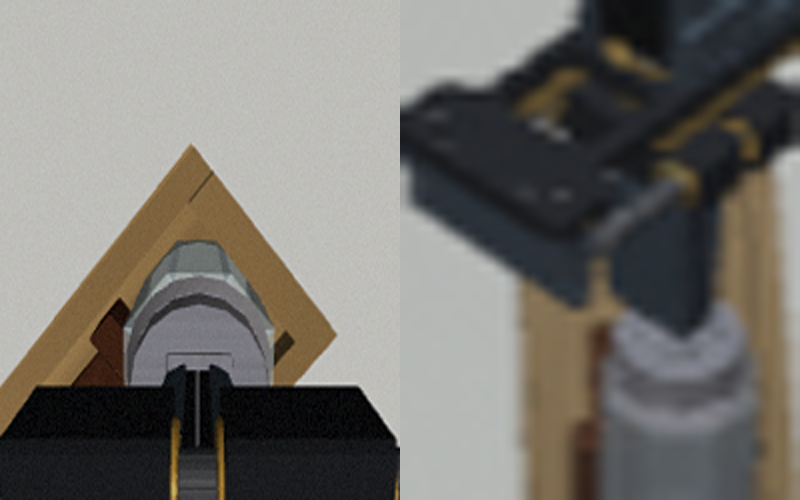

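Flap now lies almost flat over the hole. I'll press on until a firm force is felt.

move_arm:
  moves:
    - {"x":0,"y":0,"z":0.1,"wx":0,"wy":0,"wz":0}
    - {"x":0,"y":0,"z":0,"wx":0,"wy":0,"wz":0}

```text
t: 33.67
tcp_pos: [0.5056, -0.0687, 0.101]
ee_rot: [0.926, 3.001, -0.001]
ft_force: [-0.7, 0.2, 4.3]
opening: 0.0004
```

move_arm:
  moves:
    - {"x":0,"y":0,"z":0.1,"wx":0,"wy":0,"wz":0}
    - {"x":0,"y":0,"z":0,"wx":0,"wy":0,"wz":0}

```text
t: 33.83
tcp_pos: [0.5059, -0.0687, 0.101]
ee_rot: [0.926, 3.0, -0.001]
ft_force: [-2.1, 0.6, 9.0]
opening: 0.0007
```

move_arm:
  moves:
    - {"x":0,"y":0,"z":0.1,"wx":0,"wy":0,"wz":0}
    - {"x":0,"y":0,"z":0,"wx":0,"wy":0,"wz":0}

```text
t: 34.0
tcp_pos: [0.5063, -0.0688, 0.101]
ee_rot: [0.926, 2.999, -0.0]
ft_force: [-3.6, 0.0, 16.4]
opening: 0.0005
```

Firm stop at 16 N, at the height expected for a shut lid. I'll lift straight up and inspect.

move_arm:
  moves:
    - {"x":0,"y":0,"z":-0.4,"wx":0,"wy":0,"wz":0}
    - {"x":0,"y":0,"z":-1.0,"wx":0,"wy":0,"wz":0}
    - {"x":0,"y":0,"z":-2.5,"wx":0,"wy":0,"wz":0}
    - {"x":0,"y":0,"z":-3.0,"wx":0,"wy":0,"wz":0}
    - {"x":-1.5,"y":0,"z":-3.0,"wx":0,"wy":0,"wz":0}
    - {"x":-3.0,"y":0,"z":-2.0,"wx":0,"wy":0,"wz":0}
    - {"x":-3.0,"y":0,"z":0,"wx":0,"wy":0,"wz":0}
    - {"x":0,"y":0,"z":0,"wx":0,"wy":0,"wz":0}
    - {"x":0,"y":0,"z":0,"wx":0,"wy":0,"wz":0}
    - {"x":0,"y":0,"z":0,"wx":0,"wy":0,"wz":0}

```text
t: 34.83
tcp_pos: [0.5664, -0.1105, 0.2168]
ee_rot: [-0.926, -3.0, 0.001]
ft_force: [-0.3, -0.1, 0.1]
opening: 0.0006
```

```bash
python3 - <<'E'
from h import *
s=arm.observe();print(s['t'],s['tcp_pos'],s['ft_force'])
y=np.array([-.185,.983]);x=np.array([.983,.185]);o=np.array([.5125,-.1297])
c=get_calibration('wrist');im=snap('wrist','w40')
A=cv2.resize(im[60:220,240:400,::-1],(400,500),interpolation=cv2.INTER_CUBIC)
im=snap('side','s40');B=cv2.resize(im[135:215,305:365,::-1],(400,500),interpolation=cv2.INTER_CUBIC)
cv2.imwrite('pics/l40.png',np.hstack([A,B]));pickle.dump(c,open('w40.pkl','wb'))
E
```

```text
34.8333 [ 0.56636388 -0.1104802   0.21675024] [-0.29710994 -0.1279753   0.0819803 ]
```

View pics/l40.png

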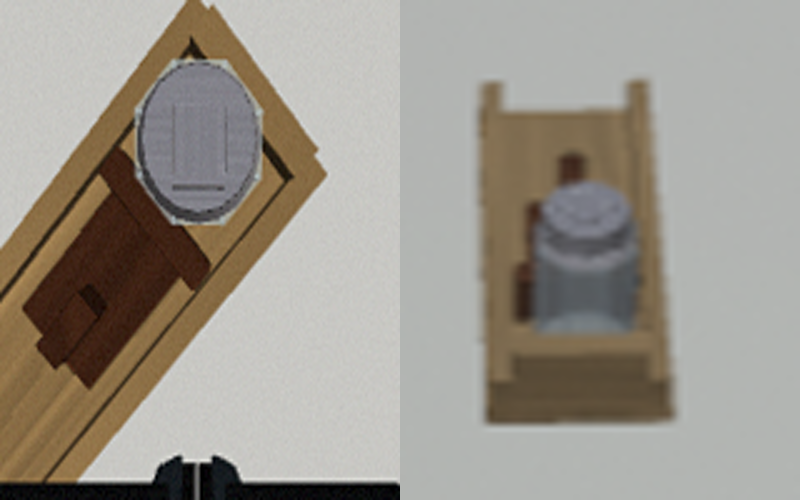

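Lid shut flush, dispenser upright. A last check on the keeper position and the bystanders.

```bash
python3 - <<'E'
from h import *
c=pickle.load(open('w40.pkl','rb'))
y=np.array([-.185,.983]);x=np.array([.983,.185]);o=np.array([.5125,-.1297])
for n,p,z in [('keeper right front corner',(211,268),.048),('keeper left front corner',(125,150),.048),('fin mid top',(70,336),.07)]:
    q=atz('wrist',240+p[0]/2.5,60+p[1]/3.125,z,c);print(n,((q[:2]-o)@x*1000).round(1),((q[:2]-o)@y*1000).round(1))
a=cv2.imread('pics/top0.png').astype(int);im=snap('top','t40')[:,:,::-1].astype(int)
for n,b in {'plates':(60,145,260,345),'fork':(90,130,352,428),'server':(108,214,138,172),'jug':(110,180,435,520)}.items():
    r=b;d=np.abs(a-im).max(2)[r[0]:r[1],r[2]:r[3]];print(n,(d>40).sum())
E
```

```text
keeper right front corner 33.5 41.3
keeper left front corner -28.2 43.6
fin mid top 2.8 -23.7
plates 395
fork 2079
server 0
jug 0
```

View pics/t40.png

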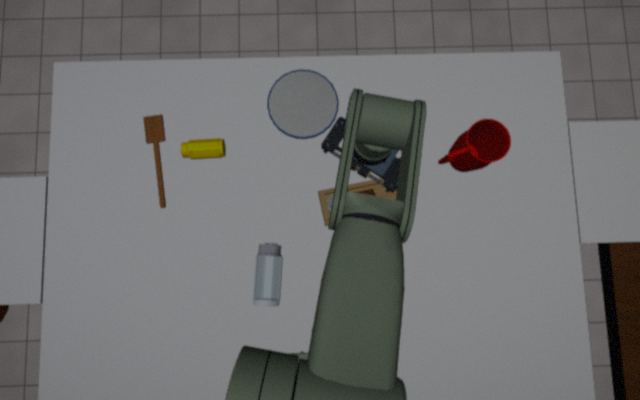

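The arm only hides the fork and part of the plates. The rest is unchanged, and the robot touches nothing.

```bash
python3 - <<'E'
from h import *
print(arm.observe()['ft_force'],arm.observe()['t']);print(arm.finish_job())
E
```

```text
[-0.64568857 -0.16871251  0.06625843] 34.9833
the job is handed in; nothing more can be done
None
```

The job is handed in at about 35 s of the 61 s allowed; no verdict was reported. The small clear dispenser stands upright in the caddy's bay, the keeper is snug against it, and its lid is shut.

- **Placing:** I set the dispenser down turned by about 45° so the arm's wrist would keep clear of the jug. It touched the floor at only a few newtons; the highest load I saw was about 10 N, in a first touch-down I lifted again to move it clear of the end stop.
- **Keeper:** my first try at gripping the fin missed. In the side images the finger ends sit about 30 mm behind the reported TCP, so the pads closed above the fin. I pushed the fin from behind with closed fingers instead, until the force rose to about 9 N.
- **Lid:** a first sweep passed above the flap for the same reason. The second swung it over, and I pressed it down to a firm stop at 16 N.

**Last checks:**
- The pictures show the lid flush over the hole and the dispenser upright, about 2 mm off the bay's centre line and at caddy y of about 68 mm.
- The keeper front is at caddy y of about 41–44 mm, so the joint reads about 0.092 m.
- The jug and server are unchanged in the top view, and the plates look unmoved.
- In the last top view the arm hid the fork and a small part of the plates. The fork could not be rechecked there, but I never moved near it.

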